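# Clear up the colour station of a glass studio

## Task

Clear up the colour station: nest all the empty steel frit cups, one inside the other, onto the cup that stands in the frit tray, so that one straight, fully seated stack is left standing in the tray. Stand the knocked-over colour jar or jars upright on the floor of the blue rack, in the free places of the row, with the jars that stand there still standing in it too.

Things in the scene. Friction and masses are not known exactly. Their poses are not given: they have to be found in the camera images.
- rack: Fixed blue sheet-metal trough in which jars stand in one row along its y. Inside 340 mm long, 72 mm wide; floor 4 mm above the bench; front edge (robot side, -x) 36 mm high, back edge 44, ends 36. Free places: 103 to 110 mm between the two standing jars, 103 to 111 mm between stand1 and the -y end. Origin: centre of the underside; z up.
- tray: Shallow square aluminium frit tray fixed to the bench, 140 x 140 mm outside, floor 4 mm above the bench, lip 10 mm above the bench, wall 4 mm. The stack of cups belongs in it. Origin: centre of the underside; z up.
- cup0: Frit cup like the others, standing upright in the tray near its middle: the bottom cup of the stack. Loose, about 160 g. Origin: centre of the foot's underside; z runs up to the mouth.
- cup1: Loose empty steel frit cup, 70 mm tall, 160 g; may be absent. Top 26 mm: straight collar 64 mm across (58 inside); below, body tapers from 52 mm to a 38 mm foot. All cups alike: nested, the flat shoulder under a collar rests on the rim below, so each adds 26 mm and its collar stays clear; play about 2 mm. Starts upright on the bench. Origin: centre of the foot's underside; z up to the mouth.
- cup2: Loose empty steel frit cup, 70 mm tall, 160 g; may be absent. Top 26 mm: straight collar 64 mm across (58 inside); below, body tapers from 52 mm to a 38 mm foot. All cups alike: nested, the flat shoulder under a collar rests on the rim below, so each adds 26 mm and its collar stays clear; play about 2 mm. Starts upright on the bench. Origin: centre of the foot's underside; z up to the mouth.
- cup3: Loose empty steel frit cup, 70 mm tall, 160 g; may be absent. Top 26 mm: straight collar 64 mm across (58 inside); below, body tapers from 52 mm to a 38 mm foot. All cups alike: nested, the flat shoulder under a collar rests on the rim below, so each adds 26 mm and its collar stays clear; play about 2 mm. Starts upright on the bench. Origin: centre of the foot's underside; z up to the mouth.
- cup4: Loose empty steel frit cup, 70 mm tall, 160 g; may be absent. Top 26 mm: straight collar 64 mm across (58 inside); below, body tapers from 52 mm to a 38 mm foot. All cups alike: nested, the flat shoulder under a collar rests on the rim below, so each adds 26 mm and its collar stays clear; play about 2 mm. Starts upright on the bench. Origin: centre of the foot's underside; z up to the mouth.
- cup5: Loose empty steel frit cup, 70 mm tall, 160 g; may be absent. Top 26 mm: straight collar 64 mm across (58 inside); below, body tapers from 52 mm to a 38 mm foot. All cups alike: nested, the flat shoulder under a collar rests on the rim below, so each adds 26 mm and its collar stays clear; play about 2 mm. Starts upright on the bench. Origin: centre of the foot's underside; z up to the mouth.
- jar1: Knocked-over closed colour jar; may be absent. White square body 60 x 60 mm, 66 mm tall, then a black round lid 54 mm across, to 82 mm. 340 g, centre of mass 38 mm from the base. Lies on a flat side on the bench in front of the rack, lid to the left (+y), turned up to 60 degrees back towards the robot. Origin: centre of its base; z from base to lid (up when standing).
- jar2: Knocked-over closed colour jar; may be absent. White square body 60 x 60 mm, 66 mm tall, then a black round lid 54 mm across, to 82 mm. 340 g, centre of mass 38 mm from the base. Lies on a flat side on the bench in front of the rack, lid to the left (+y), turned up to 60 degrees back towards the robot. Origin: centre of its base; z from base to lid (up when standing).
- stand1: Colour jar exactly like the knocked-over ones, already standing upright in the rack, a neighbour that stays standing there. Origin: centre of its base; z up.
- stand2: Colour jar exactly like the knocked-over ones, already standing upright in the rack, a neighbour that stays standing there. Origin: centre of its base; z up.
- mug: Bystander: blue ceramic mug, 76 mm across, 90 mm tall, its handle reaching 37 mm out along its own +y, standing on the bench beyond the cups. Origin: centre of its underside; z up.
- block: Bystander: cherry-wood ladle-shaped shaping block, bowl 76 mm across and 45 mm tall, handle 140 mm long along its own +x. Origin: centre of the bowl's underside; z up.
Things that resemble listed ones, but are neither listed nor needed, are in the scene too. What is shaped like the cup0 but pink is not meant.

How it is judged:
By the outcome, as a careful person would: the job done as asked, in the order asked, and still so for the second after the job is handed in, with the robot touching nothing.
Of cup1, cup2, cup3, cup4, cup5 only 4 to 5 are there at a start; the rules pass over those that are not, and their reading is None.
Of jar1, jar2 only 1 to 2 are there at a start; the rules pass over those that are not, and their reading is None.
At some moment in a run one of jar1, jar2 may be knocked a few centimetres aside while the robot is not near it.
Once in a run the grip may slacken for a moment while it holds something.
It also fails if it takes over 210 s, if anything falls off the work surface, if the arm or the gripper's body presses on something with over 40 N, if the wrist force passes 120 N, or if a joint passes its speed limit or range.

## Robot

A 7-joint arm with a two-finger parallel gripper is mounted at the origin on the work surface. World frame = base frame: x ahead of the robot, y to its left, z up, the work surface at z = 0. Lengths are in m, angles in rad, forces in N, time in s.
With the tool pointing down it reaches from about 0.4 to 0.75 m from the base axis. Payload 19.5 kg.
Tool frame: the origin (TCP) lies between the finger pads; the fingertips stand 19 mm ahead of it and the grasp point (between the pads) is the TCP; x points along the fingers, y is the direction in which the jaws open and shut, and the axes are right-handed (so a half turn about x gives the same grasp; the last joint's range is limited). The gripper opens to 85 mm and grips with 20 to 120 N. Pads are 22 mm wide; open, the fingers measure 114 mm over their backs; the gripper's body (76 mm by 85 mm) begins 54 mm behind the grasp point. The pads swing forward as they close: fully open they stand 13 mm farther back than shut.
Start: joints at [1.189, 0.707, -0.028, 1.485, 0.022, 0.951, -0.075], TCP at [0.192, -0.542, 0.25] pointing down, gripper open.
Joint ranges: [-2.71, 2.71], [-0.32, 2.16], [-1.57, 1.52], [0, 2.45], [-1.46, 4.6], [0, 2.02], [-2.83, 2.83]. Speed limits (rad/s): [1.89, 1.89, 2.57, 2.57, 3.01, 3.01, 3.01].

## Interface

Orientations are given as a rotation vector (axis times angle).
In Python, from bench import * gives the robot as it stands.
- The arm moves only by the tool move_arm, never from a script. Its argument "commands" is a list of rows, each a list of 4 numbers: the shift along the tool's x, y, z in m, then the turn about the tool's x in degrees. In form: [[tx, ty, tz, twist], ...]. A call has 1 to 10 rows; each row shifts and turns the pose as measured when the row begins, along the tool's axes as they then stand; what a row does not reach is not made up. A row lasts 1/10 s, in which the tool goes at most 50 mm and 8.59 degrees, less where a joint would pass 70% of its speed; a pose out of reach is approached as far as the arm can. A call with a gripper value outside its range is refused whole. "jaw" is the closure in counts, from 0 (fully open) to 255 (shut), set as the call begins (left out, the last holds). The fingers move at their own pace and stop on an object; the grip force is fixed at half the most. Time passes only in rows, so rows that do not move let the fingers close. It gives the time, the measured TCP pose, the force and the opening at its end, in the units of the state.
- state(): the state, without advancing time (a new reading comes with each control period).
- camera(name): name is "side" or "top"; returns the picture (400x640x3 uint8, blue, green, red); there is no depth.
- camera_params(name): a dict with "fov_y" (degrees; the focal length in pixels is half the picture's height over the tangent of half this angle, whatever the lens; pixels are square), "cx", "cy" (the principal point, pixels), "dist" ([k1, k2, p1, p2, k3] as OpenCV has them; the pictures are not rectified), "world_to_cam" (4x4, takes a point from world to camera coordinates). Camera axes: x right, y down, z forward; pixel columns grow to the right and rows downward; lengths in m; the calibration is good to about 2 mm. A picture is of the moment at which its call begins. camera_params takes no time and is no camera call.
- job_done(): hands the job in, once; it reports no verdict.
The state is a dict: "t": time; "q": joint angles; "qvel": joint speeds; "effort": joint torques, N m; "eef_pos": TCP position; "ee_rot": TCP orientation; "wrist_force": force on the tool from outside, world axes, zero at the start; "moment": the same for the moment, N m; "grip_width": opening from 0.0 (shut) to 1.0 (fully open).
Only numpy, scipy, OpenCV 4.12 (cv2) and the standard library are available. Lean on these libraries where they do the work, as an engineer would, in place of code of your own. Each camera call takes 0.05 s, during which the arm holds its last target.

## Working session

There is one attempt and no reset: what is moved stays moved. The work goes in short steps, Python scripts to look and compute and a tool call to move; the robot and the scene stay as the last step left them, time stands still between calls to the robot, and variables do not carry over. Pictures are saved under pics/ and viewed, and the job is handed in when it is done.

Besides the shell and the picture viewer there is one more tool, called after "Request:" as a command line: name --pt "numbers of a row" for each row, then --argument value for the rest. move_arm: Moves the arm, as the interface text tells. Its arguments: {"type":"object","properties":{"commands":{"type":"array","items":{"type":"array","items":{"type":"number"}}},"jaw":{"type":"number"}},"required":["commands"]}

```bash
ls; mkdir -p pics; python3 - <<'E'
from bench import *
import cv2
print(state())
for n in("side","top"):
    cv2.imwrite(f"pics/{n}0.png",camera(n)); print(n,camera_params(n))
E
```

```text
pics
{'t': 0.0, 'q': array([ 1.18931972,  0.70708692, -0.02763331,  1.48499908,  0.0220352 ,
        0.95089268, -0.07547029]), 'qvel': array([-1.27440905e-03,  4.60250022e-04,  1.25045075e-03,  5.41425506e-04,
       -3.32701296e-04,  4.08513618e-04, -6.31763868e-05]), 'effort': array([ 1.63317632e-04, -8.83209014e+01,  1.23481181e+00, -2.36176997e+01,
        1.68698828e-02,  6.28652037e-03, -8.82785616e-05]), 'eef_pos': array([ 0.19155275, -0.54189941,  0.24983653]), 'ee_rot': array([ 2.03718961,  0.35066293, -2.03767486]), 'wrist_force': array([ 0.05054347, -0.01521422, -0.19662631]), 'moment': array([ 0.00623016,  0.0416768 , -0.06401405]), 'grip_width': 0.9994207967171612}
side {'fov_y': 51.62587494966513, 'cx': 323.6616461208105, 'cy': 207.41974549646352, 'dist': array([0.00413343, 0.        , 0.        , 0.        , 0.        ]), 'world_to_cam': array([[-0.87456727, -0.48468865, -0.01445721,  0.44632739],
       [-0.24136819,  0.4609937 , -0.85394743,  0.19208009],
       [ 0.4205633 , -0.74334496, -0.52015842,  0.9461718 ],
       [ 0.        ,  0.        ,  0.        ,  1.        ]])}
top {'fov_y': 50.89527874816211, 'cx': 323.46909295595765, 'cy': 194.91611426354964, 'dist': array([-0.01744423,  0.        ,  0.        ,  0.        ,  0.        ]), 'world_to_cam': array([[ 0.01474001, -0.99988614,  0.00322948, -0.00657468],
       [-0.99418114, -0.01500044, -0.10667165,  0.55143521],
       [ 0.10670795, -0.00163835, -0.99428906,  1.32502483],
       [ 0.        ,  0.        ,  0.        ,  1.        ]])}
```

View pics/side0.png

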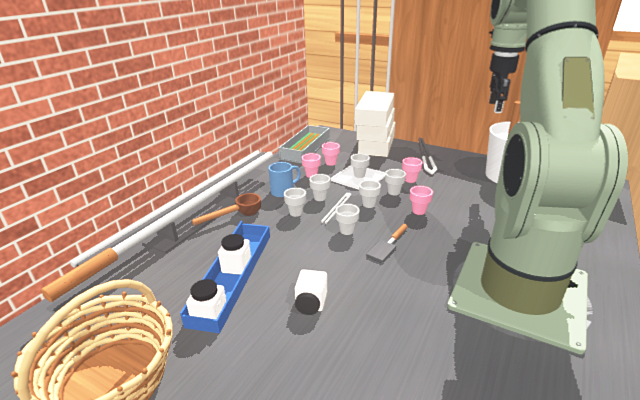

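View pics/top0.png

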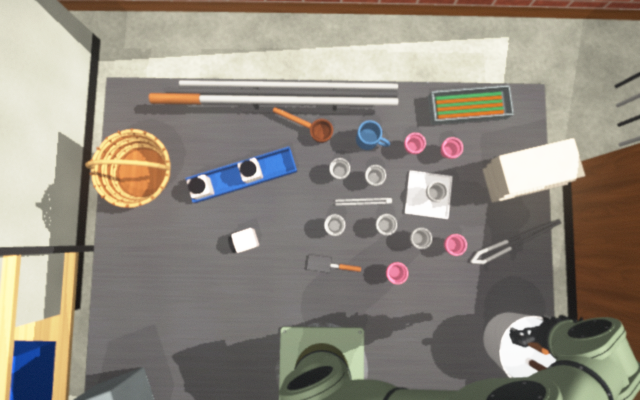

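Before the first reach, candidates in the top view: steel cups (340,168), (375,175), (335,224), (386,224), (421,238), and the tray cup (436,191). Pink look-alikes to leave alone: (415,143), (452,147), (456,244), (397,272). The knocked-over jar is at (245,240); standing jars are at (199,186) and (249,169). I'll check this in a close crop.

```bash
cat > h.py <<'E'
from bench import *
import cv2, numpy as np
from scipy.spatial.transform import Rotation as R
def K(n):
    p=camera_params(n); f=200/np.tan(np.radians(p["fov_y"]/2))
    return np.array([[f,0,p["cx"]],[0,f,p["cy"]],[0,0,1.]]),p["dist"],p["world_to_cam"]
def p2w(n,uv,z):
    k,d,T=K(n); u=cv2.undistortPoints(np.array(uv,float).reshape(-1,1,2),k,d).reshape(-1,2)
    r=np.c_[u,np.ones(len(u))]@T[:3,:3]; c=-T[:3,:3].T@T[:3,3]
    return c+r*((z-c[2])/r[:,2])[:,None]
def w2p(n,X):
    k,d,T=K(n); return cv2.projectPoints(np.array(X,float).reshape(-1,1,3),cv2.Rodrigues(T[:3,:3])[0],T[:3,3],k,d)[0].reshape(-1,2)
def crop(n,img,u0,u1,v0,v1,s,name):
    cv2.imwrite(f"pics/{name}.png",cv2.resize(img[v0:v1,u0:u1],None,fx=s,fy=s,interpolation=cv2.INTER_CUBIC))
def cyl(n,xy,z,r,m=48):
    a=np.linspace(0,2*np.pi,m,endpoint=False)
    return np.c_[xy[0]+r*np.cos(a),xy[1]+r*np.sin(a),np.full(m,z)]
E
python3 - <<'E'
from h import *
i=cv2.imread("pics/top0.png")
crop("top",i,320,470,130,260,5,"c1"); crop("top",i,180,340,130,260,5,"c2")
i=cv2.imread("pics/side0.png")
crop("side",i,170,450,130,330,2.8,"c3")
for uv in [(340,168),(375,175),(335,224),(386,224),(421,238),(436,191)]: print(p2w("top",[uv],.07))
print(R.from_rotvec(state()["ee_rot"]).as_matrix().round(3))
E
```

```text
[[ 0.63312665 -0.04906517  0.07      ]]
[[ 0.61254076 -0.15935526  0.07      ]]
[[ 0.45689796 -0.03540337  0.07      ]]
[[ 0.4592188  -0.19381034  0.07      ]]
[[ 0.4174739  -0.30234617  0.07      ]]
[[ 0.56479846 -0.35092597  0.07      ]]
[[-0.     0.333 -0.943]
 [ 0.001 -0.943 -0.333]
 [-1.    -0.001 -0.   ]]
```

View pics/c1.png

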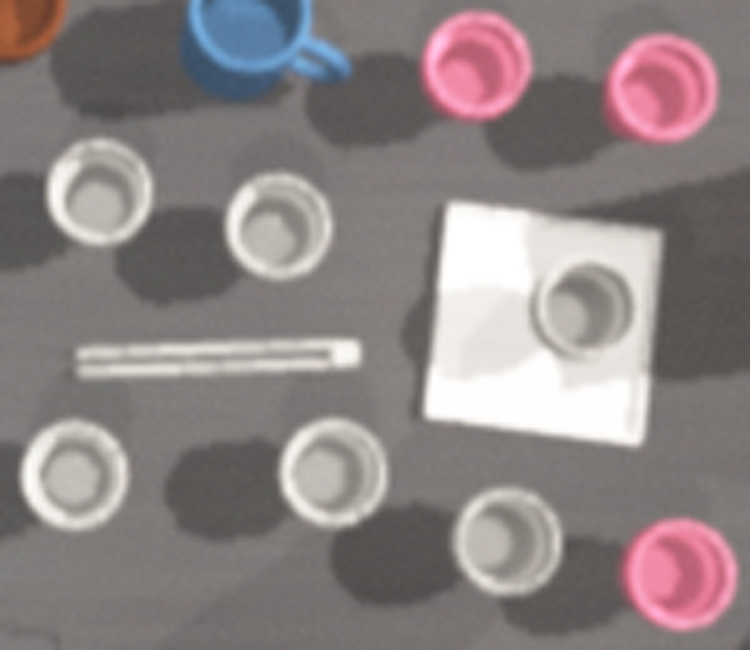

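View pics/c2.png

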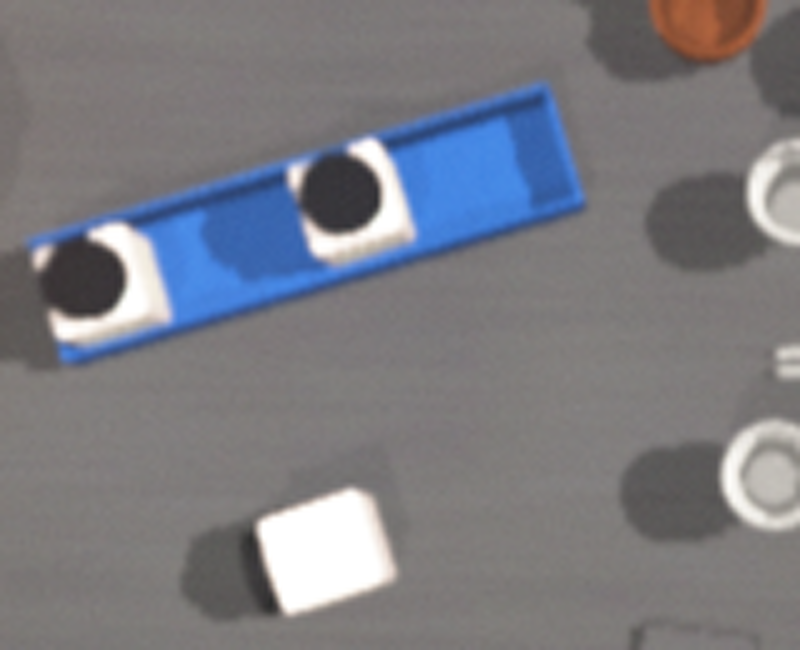

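View pics/c3.png

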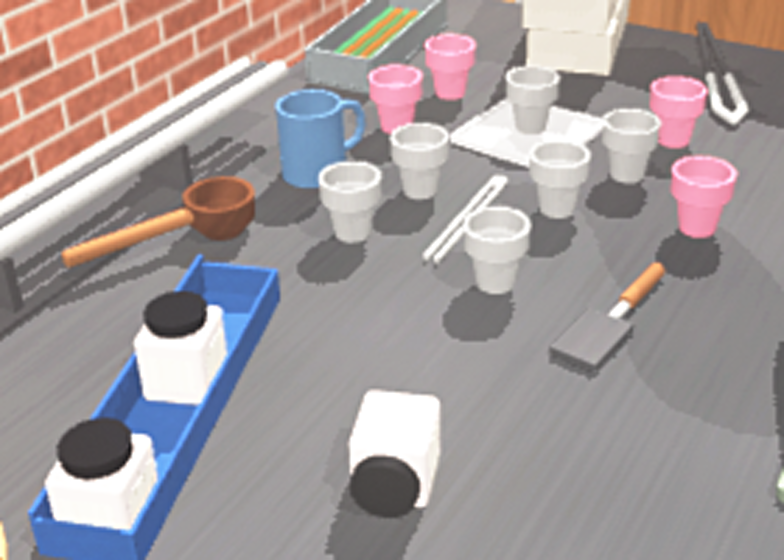

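The crops confirm five loose steel cups, cup0 in the tray, four pink look-alikes, and one lying jar with its lid towards +y. Next I'll refine the positions by overlaying the models in both views.

```bash
cat > fit.py <<'E'
from h import *
from scipy.optimize import minimize
def prep(n,img):
    return cv2.GaussianBlur(img.astype(np.float32).mean(2),(0,0),0.7)
def score(xy,z,imgs):
    s=0
    for n,g in imgs.items():
        # contrast across outer rim circle
        o=[cv2.remap(g,*[w2p(n,cyl(n,xy,z,r,72))[:,j].astype(np.float32).reshape(-1,1) for j in (0,1)],cv2.INTER_LINEAR) for r in (.0305,.0345)]
        s+=np.mean(np.clip(o[0]-o[1],-20,80))
    return -s
def fit(xy,z,imgs):
    best=min(((score((xy[0]+a,xy[1]+b),z,imgs),xy[0]+a,xy[1]+b) for a in np.arange(-.012,.0121,.002) for b in np.arange(-.012,.0121,.002)))
    r=minimize(score,best[1:],args=(z,imgs),method="Nelder-Mead",options=dict(initial_simplex=[best[1:],(best[1]+.001,best[2]),(best[1],best[2]+.001)]))
    return r.x,r.fun
E
python3 - <<'E'
from fit import *
ims={n:cv2.imread(f"pics/{n}0.png") for n in("top","side")}
g={n:prep(n,i) for n,i in ims.items()}
c={"A":(100,192),"B":(279,226),"C":(75,474),"D":(334,472),"E":(508,541),"0":(585,308)}
for k,(u,v) in c.items():
    z=.074 if k=="0" else .07
    p=p2w("top",[(320+(u+.5)/5-.5,130+(v+.5)/5-.5)],z)[0,:2]
    rt=fit(p,z,{"top":g["top"]}); rb=fit(p,z,g)
    print(k,p.round(4),rt[0].round(4),round(rt[1],1),rb[0].round(4),round(rb[1],1))
    for n in ims:
        for zz,r in((z,.032),(z-.07,.019)):
            q=w2p(n,cyl(n,rb[0],zz,r)); 
            for s in q: pass
    for n in ims:
        if k=="A": globals().setdefault("big",{})[n]=cv2.resize(ims[n],None,fx=5,fy=5,interpolation=cv2.INTER_CUBIC)
        for zz,r in((z,.032),(z-.07,.019)):
            q=((w2p(n,cyl(n,rb[0],zz,r))+.5)*5-.5).round().astype(int)
            cv2.polylines(big[n],[q.reshape(-1,1,2)],True,(0,0,255),1)
cv2.imwrite("pics/o1.png",big["top"][650:1250,1600:2350]); cv2.imwrite("pics/o2.png",cv2.resize(big["side"][650:1250,1350:2150],(800,600)))
E
```

```text
A [ 0.6331 -0.0478] [ 0.633  -0.0476] -45.1 [ 0.6339 -0.048 ] -75.5Traceback (most recent call last):
  File "<stdin>", line 8, in <module>
  File "fit.py", line 13, in fit
    best=min(((score((xy[0]+a,xy[1]+b),z,imgs),xy[0]+a,xy[1]+b) for a in np.arange(-.012,.0121,.002) for b in np.arange(-.012,.0121,.002)))
  File "fit.py", line 13, in <genexpr>
    best=min(((score((xy[0]+a,xy[1]+b),z,imgs),xy[0]+a,xy[1]+b) for a in np.arange(-.012,.0121,.002) for b in np.arange(-.012,.0121,.002)))
               ~~~~~^^^^^^^^^^^^^^^^^^^^^^^^^^
  File "fit.py", line 9, in score
    o=[cv2.remap(g,*[w2p(n,cyl(n,xy,z,r,72))[:,j].astype(np.float32).reshape(-1,1) for j in (0,1)],cv2.INTER_LINEAR) for r in (.0305,.0345)]
                     ~~~^^^^^^^^^^^^^^^^^^^^
  File "h.py", line 12, in w2p
    k,d,T=K(n); return cv2.projectPoints(np.array(X,float).reshape(-1,1,3),cv2.Rodrigues(T[:3,:3])[0],T[:3,3],k,d)[0].reshape(-1,2)
          ~^^^
  File "h.py", line 5, in K
    p=camera_params(n); f=200/np.tan(np.radians(p["fov_y"]/2))
ValueError: time passes only in moves, steps and waits
```

Too many calls to `camera_params`, so I'll cache it.

```bash
sed -i 's/^def K(n):/import functools\n@functools.lru_cache\ndef K(n):/' h.py
cat > run1.py <<'E'
from fit import *
ims={n:cv2.imread(f"pics/{n}0.png") for n in("top","side")}
g={n:prep(n,i) for n,i in ims.items()}
big={n:cv2.resize(ims[n],None,fx=5,fy=5,interpolation=cv2.INTER_CUBIC) for n in ims}
c={"A":(100,192),"B":(279,226),"C":(75,474),"D":(334,472),"E":(508,541),"0":(585,308)}
for k,(u,v) in c.items():
    z=.074 if k=="0" else .07
    p=p2w("top",[(320+(u+.5)/5-.5,130+(v+.5)/5-.5)],z)[0,:2]
    rt=fit(p,z,{"top":g["top"]}); rb=fit(p,z,g)
    print(k,p.round(4),rt[0].round(4),round(rt[1],1),rb[0].round(4),round(rb[1],1))
    for n in ims:
        for zz,r in((z,.032),(z-.07,.019)):
            q=((w2p(n,cyl(n,rb[0],zz,r))+.5)*5-.5).round().astype(int)
            cv2.polylines(big[n],[q.reshape(-1,1,2)],True,(0,0,255),1)
cv2.imwrite("pics/o1.png",big["top"][650:1250,1600:2350]); cv2.imwrite("pics/o2.png",big["side"][650:1250,1400:2150])
E
python3 run1.py
```

```text
A [ 0.6331 -0.0478] [ 0.633  -0.0476] -45.1 [ 0.6339 -0.048 ] -75.5
B [ 0.6132 -0.1606] [ 0.6136 -0.1605] -41.2 [ 0.6141 -0.1608] -64.8
C [ 0.4556 -0.0342] [ 0.4553 -0.0338] -48.1 [ 0.4552 -0.0346] -73.0
D [ 0.4592 -0.1951] [ 0.4589 -0.1947] -45.3 [ 0.459  -0.1954] -56.6
E [ 0.4181 -0.303 ] [ 0.4179 -0.303 ] -39.5 [ 0.4183 -0.3036] -53.6
0 [ 0.5637 -0.3517] [ 0.5868 -0.367 ] -15.1 [ 0.5657 -0.3561] -25.1
```

View pics/o1.png

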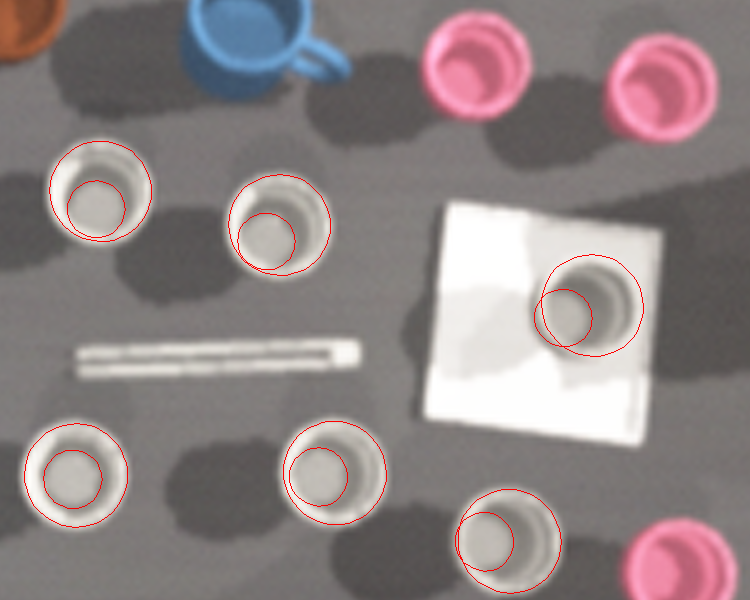

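View pics/o2.png

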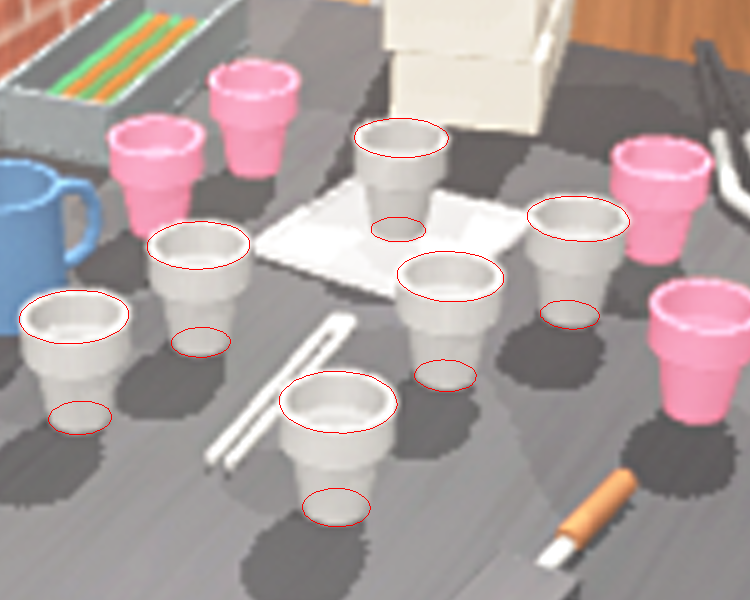

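```bash
cat > d.py <<'E'
import sys
from h import *
def go(x,y,z,yaw=None):
    s=state(); M=R.from_rotvec(s["ee_rot"]).as_matrix()
    d=M.T@(np.array([x,y,z])-s["eef_pos"])
    cy=np.degrees(np.arctan2(M[1,1],M[0,1]))
    tw=0 if yaw is None else -((yaw-cy+90)%180-90)
    print("delta mm",(d*1e3).round(1),"twist",round(tw,1),"| jawyaw",round(cy,1),"pos",s["eef_pos"].round(4),"w",round(s["grip_width"]*85,1),"F",s["wrist_force"].round(1),"t",round(s["t"],2),"tilt",M[:,0].round(3))
if __name__=="__main__": go(*map(float,sys.argv[1:]))
E
python3 - <<'E'
from fit import *
g=prep("side",cv2.imread("pics/side0.png"))
print(fit((.5637,-.3517),.074,{"side":g}))
E
python3 d.py .4183 -.3036 .17
```

```text
(array([ 0.56481013, -0.35464505]), np.float64(-24.304473876953125))
delta mm [  80.  -149.1 -293.2] twist 0 | jawyaw -70.5 pos [ 0.1916 -0.5419  0.2499] w 85.1 F [-0.3 -1.2 -0.1] t 0.1 tilt [-0.     0.001 -1.   ]
```

Request:
move_arm --pt "0.01 -0.0186 -0.0366 0" --pt "0.01 -0.0186 -0.0366 0" --pt "0.01 -0.0186 -0.0366 0" --pt "0.01 -0.0186 -0.0366 0" --pt "0.01 -0.0186 -0.0366 0" --pt "0.01 -0.0186 -0.0366 0" --pt "0.01 -0.0186 -0.0366 0" --pt "0.01 -0.0186 -0.0366 0" --pt "0 0 0 0" --jaw 0

```text
t: 1.0
eef_pos: [0.4248, -0.2948, 0.1644]
ee_rot: [2.037, 0.349, -2.042]
wrist_force: [-0.8, -0.1, 0.1]
grip_width: 1.002
```

```bash
python3 d.py .4183 -.3036 .065
```

```text
delta mm [99.4  6.4  8.8] twist 0 | jawyaw -70.7 pos [ 0.4248 -0.2948  0.1644] w 85.2 F [-0.8 -0.1  0.1] t 1.0 tilt [-0.003  0.002 -1.   ]
```

Request:
move_arm --pt "0.01 0.0064 0.0088 0" --pt "0.025 0 0 0" --pt "0.025 0 0 0" --pt "0.025 0 0 0" --pt "0.012 0 0 0" --pt "0 0 0 0"

```text
t: 1.6
eef_pos: [0.4122, -0.3105, 0.0614]
ee_rot: [2.037, 0.343, -2.047]
wrist_force: [-0.3, 0.1, 0.6]
grip_width: 0.998
```

```bash
python3 d.py .4183 -.3036 .065
```

```text
delta mm [-3.7 -4.6 -8. ] twist 0 | jawyaw -71.0 pos [ 0.4122 -0.3105  0.0614] w 84.8 F [-0.3  0.1  0.6] t 1.6 tilt [-0.005  0.    -1.   ]
```

Request:
move_arm --pt "-0.002 -0.002 -0.004 0" --pt "0 0 0 0" --pt "0 0 0 0"

```text
t: 1.9
eef_pos: [0.4142, -0.3093, 0.0645]
ee_rot: [2.039, 0.339, -2.048]
wrist_force: [0.6, -0.2, -0.0]
grip_width: 1.003
```

```bash
python3 d.py .4183 -.3036 .065
```

```text
delta mm [-0.5 -4.1 -5.7] twist 0 | jawyaw -71.2 pos [ 0.4142 -0.3093  0.0645] w 85.3 F [ 0.6 -0.2 -0. ] t 1.9 tilt [-0.004 -0.001 -1.   ]
```

Request:
move_arm --pt "0 -0.004 -0.006 0" --pt "0 0 0 0" --pt "0 0 0 0"

```text
t: 2.2
eef_pos: [0.4196, -0.3033, 0.0657]
ee_rot: [2.04, 0.338, -2.046]
wrist_force: [-0.7, 0.5, -0.7]
grip_width: 0.998
```

```bash
python3 d.py .4183 -.3036 .065
```

```text
delta mm [ 0.7 -0.1  1.3] twist 0 | jawyaw -71.1 pos [ 0.4196 -0.3033  0.0657] w 84.8 F [-0.7  0.5 -0.7] t 2.2 tilt [-0.003 -0.002 -1.   ]
```

Request:
move_arm --pt "0 0 0 0" --pt "0 0 0 0" --pt "0 0 0 0" --pt "0 0 0 0" --pt "0 0 0 0" --pt "0 0 0 0" --jaw 255

```text
t: 2.8
eef_pos: [0.4197, -0.3032, 0.0666]
ee_rot: [2.04, 0.338, -2.045]
wrist_force: [-1.2, 1.0, 2.3]
grip_width: 0.741
```

```bash
python3 - <<'E'
from h import *
print(state()["grip_width"]*85)
i=camera("side");crop("side",i,300,480,110,260,4.4,"s1")
E
python3 d.py .5642 -.353 .2
```

```text
62.986526056068506
delta mm [-133.6   94.  -120.3] twist 0 | jawyaw -71.1 pos [ 0.4197 -0.3032  0.0666] w 62.8 F [-0.   0.7  2. ] t 2.85 tilt [-0.002 -0.002 -1.   ]
```

View pics/s1.png

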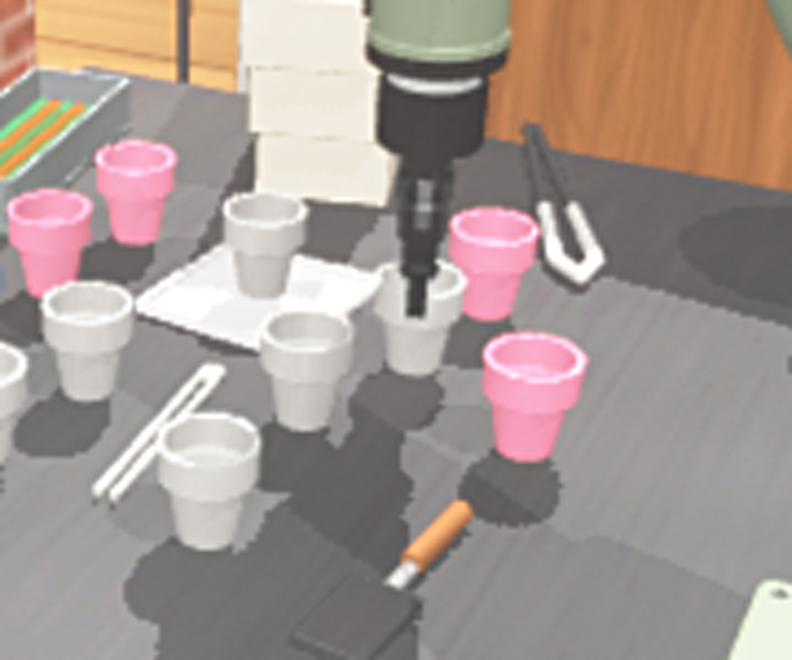

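Request:
move_arm --pt "-0.03 0 0 0" --pt "-0.04 0 0 0" --pt "-0.03 0.015 -0.02 0" --pt "-0.02 0.02 -0.03 0" --pt "0 0.025 -0.03 0" --pt "0 0.018 -0.02 0" --pt "0 0.01 -0.01 0" --pt "0 0 0 0" --pt "0 0 0 0"

```text
t: 3.75
eef_pos: [0.5553, -0.3516, 0.1897]
ee_rot: [2.038, 0.34, -2.05]
wrist_force: [0.4, -0.5, -1.5]
grip_width: 0.738
```

```bash
python3 d.py .5655 -.3526 .2
```

```text
delta mm [-10.3   4.2  -9.3] twist 0 | jawyaw -71.2 pos [ 0.5553 -0.3516  0.1897] w 62.7 F [ 0.4 -0.5 -1.5] t 3.75 tilt [-0.006  0.    -1.   ]
```

Request:
move_arm --pt "0.01 0.004 -0.009 0" --pt "0.015 0 0 0" --pt "0.01 0 0 0" --pt "0 0 0 0" --pt "0 0 0 0"

```text
t: 4.25
eef_pos: [0.565, -0.3518, 0.1519]
ee_rot: [2.038, 0.341, -2.052]
wrist_force: [0.5, -0.6, -1.5]
grip_width: 0.741
```

```bash
python3 d.py .5655 -.3526 .0966
```

```text
delta mm [55.3  1.1 -0.6] twist 0 | jawyaw -71.2 pos [ 0.565  -0.3518  0.1519] w 63.0 F [ 0.5 -0.6 -1.5] t 4.25 tilt [-0.007  0.001 -1.   ]
```

Request:
move_arm --pt "0.015 0 0 0" --pt "0.015 0 0 0" --pt "0.01 0 0 0" --pt "0.005 0 0 0" --pt "0 0 0 0" --pt "0 0 0 0"

```text
t: 4.85
eef_pos: [0.5654, -0.3523, 0.1065]
ee_rot: [2.039, 0.339, -2.049]
wrist_force: [-0.2, 0.4, -1.8]
grip_width: 0.741
```

```bash
python3 d.py .5655 -.3526 .0966
```

```text
delta mm [ 9.9  0.3 -0.1] twist 0 | jawyaw -71.2 pos [ 0.5654 -0.3523  0.1065] w 63.0 F [-0.2  0.4 -1.8] t 4.85 tilt [-0.005 -0.    -1.   ]
```

Request:
move_arm --pt "0.005 0 0 0" --pt "0.003 0 0 0" --pt "0.003 0 0 0" --pt "0.001 0 0 0" --pt "0 0 0 0"

```text
t: 5.35
eef_pos: [0.567, -0.3538, 0.0969]
ee_rot: [2.042, 0.334, -2.042]
wrist_force: [0.1, 0.1, -1.9]
grip_width: 0.737
```

```bash
python3 d.py .5655 -.3526 .0966
```

```text
delta mm [ 0.3 -1.6  1. ] twist 0 | jawyaw -71.2 pos [ 0.567  -0.3538  0.0969] w 62.6 F [ 0.1  0.1 -1.9] t 5.35 tilt [ 0.    -0.004 -1.   ]
```

Request:
move_arm --pt "0.002 0 0 0" --pt "0 0 0 0" --pt "0 0 0 0"

```text
t: 5.65
eef_pos: [0.5679, -0.3542, 0.0968]
ee_rot: [2.044, 0.331, -2.039]
wrist_force: [-1.5, -0.2, -2.2]
grip_width: 0.737
```

```bash
python3 d.py .5655 -.3526 .0966
```

```text
delta mm [ 0.2 -2.3  1.7] twist 0 | jawyaw -71.2 pos [ 0.5679 -0.3542  0.0968] w 62.6 F [-1.5 -0.2 -2.2] t 5.65 tilt [ 0.003 -0.005 -1.   ]
```

Request:
move_arm --pt "0.002 -0.002 0.0015 0" --pt "0.002 0 0 0" --pt "0 0 0 0"

```text
t: 5.95
eef_pos: [0.5684, -0.354, 0.0969]
ee_rot: [2.049, 0.326, -2.029]
wrist_force: [-0.2, 0.1, -2.1]
grip_width: 0.742
```

```bash
python3 d.py .5655 -.3526 .0966; python3 - <<'E'
from h import *
i=camera("side");crop("side",i,290,430,110,230,5,"s2")
E
```

```text
delta mm [ 0.2 -2.3  2.3] twist 0 | jawyaw -71.2 pos [ 0.5684 -0.354   0.0969] w 63.1 F [-0.2  0.1 -2.1] t 5.95 tilt [ 0.011 -0.01  -1.   ]
```

View pics/s2.png

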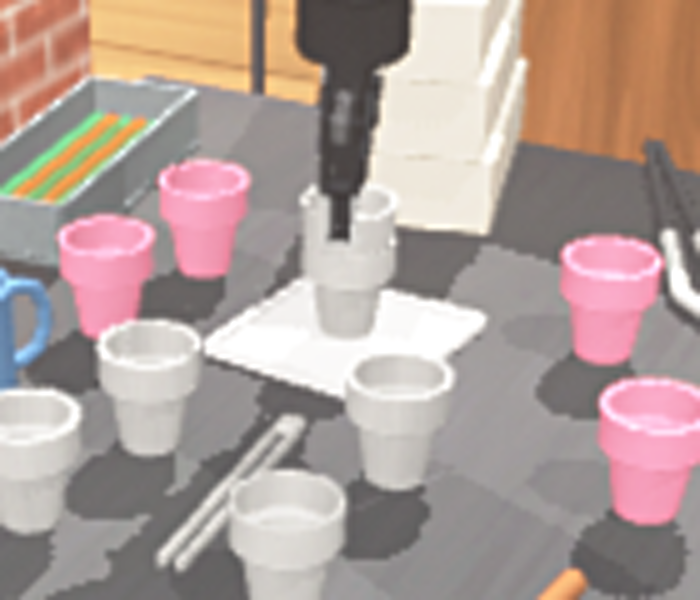

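Request:
move_arm --pt "0 0 0 0" --pt "0 0 0 0" --pt "0 0 0 0" --pt "0 0 0 0" --pt "-0.02 0 0 0" --pt "-0.03 0 0 0" --pt "-0.03 0 0 0" --pt "-0.02 0 0 0" --pt "0 0 0 0" --jaw 0

```text
t: 6.9
eef_pos: [0.5666, -0.3529, 0.1979]
ee_rot: [2.047, 0.327, -2.033]
wrist_force: [-0.4, 0.5, -0.9]
grip_width: 0.999
```

```bash
python3 d.py .459 -.1954 .17; python3 - <<'E'
from fit import *
i=camera("side");crop("side",i,290,430,110,230,5,"s3")
for r0 in [(.5642,-.353)]:
  print(fit(r0,.1,{"side":prep("side",i)}),fit(r0,.074,{"side":prep("side",i)}))
E
```

```text
delta mm [  25.7 -184.    51.3] twist 0 | jawyaw -71.2 pos [ 0.5666 -0.3529  0.1979] w 84.9 F [-0.4  0.5 -0.9] t 6.9 tilt [ 0.008 -0.008 -1.   ]
(array([ 0.56922258, -0.35700409]), np.float64(-13.173054695129395)) (array([ 0.55937907, -0.3402795 ]), np.float64(-15.275397300720215))
```

View pics/s3.png

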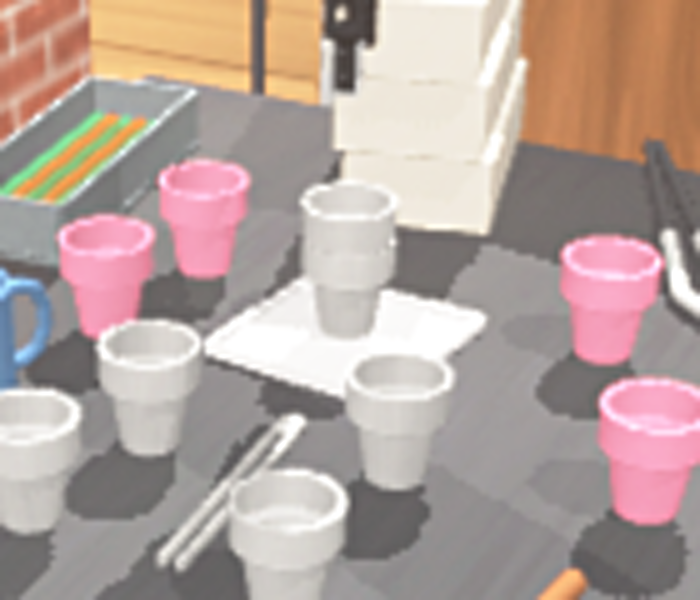

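Request:
move_arm --pt "0 -0.03 0.01 0" --pt "0 -0.04 0.01 0" --pt "0.005 -0.04 0.01 0" --pt "0.005 -0.035 0.01 0" --pt "0.005 -0.02 0.007 0" --pt "0.005 -0.012 0.003 0" --pt "0 -0.003 0 0" --pt "0 0 0 0"

```text
t: 7.75
eef_pos: [0.4536, -0.1919, 0.1677]
ee_rot: [2.04, 0.333, -2.044]
wrist_force: [0.5, -0.2, 1.0]
grip_width: 1.0
```

```bash
python3 d.py .459 -.1954 .065;python3 -c "
from h import *
print(p2w('side',[(290+349.5/5-.5,110+204.5/5-.5)],.1))"
```

```text
delta mm [102.8   4.6  -4.3] twist 0 | jawyaw -71.2 pos [ 0.4536 -0.1919  0.1677] w 85.0 F [ 0.5 -0.2  1. ] t 7.75 tilt [-0.001 -0.005 -1.   ]
[[ 0.56601709 -0.35197592  0.1       ]]
```

Request:
move_arm --pt "0.01 0.004 -0.004 0" --pt "0.02 0 0 0" --pt "0.025 0 0 0" --pt "0.022 0 0 0" --pt "0.012 0 0 0" --pt "0.006 0 0 0" --pt "0 0 0 0" --pt "0 0 0 0"

```text
t: 8.55
eef_pos: [0.4628, -0.2009, 0.0647]
ee_rot: [2.044, 0.326, -2.043]
wrist_force: [0.4, -0.5, -0.2]
grip_width: 0.999
```

```bash
python3 d.py .459 -.1954 .065
```

```text
delta mm [-0.3 -6.4  1.8] twist 0 | jawyaw -71.5 pos [ 0.4628 -0.2009  0.0647] w 85.0 F [ 0.4 -0.5 -0.2] t 8.55 tilt [ 0.001 -0.007 -1.   ]
```

Request:
move_arm --pt "0 -0.005 0.002 0" --pt "0 0 0 0" --pt "0 0 0 0"

```text
t: 8.85
eef_pos: [0.4597, -0.1968, 0.0659]
ee_rot: [2.045, 0.324, -2.041]
wrist_force: [-0.1, -0.1, -0.3]
grip_width: 0.999
```

```bash
python3 d.py .459 -.1954 .065
```

```text
delta mm [ 0.9 -1.6  0.2] twist 0 | jawyaw -71.5 pos [ 0.4597 -0.1968  0.0659] w 84.9 F [-0.1 -0.1 -0.3] t 8.85 tilt [ 0.004 -0.008 -1.   ]
```

Request:
move_arm --pt "0 0 0 0" --pt "0 0 0 0" --pt "0 0 0 0" --pt "0 0 0 0" --pt "0 0 0 0" --pt "-0.03 0 0 0" --pt "-0.04 0 0 0" --pt "-0.04 0 0 0" --pt "-0.02 0 0 0" --pt "0 0 0 0" --jaw 255

```text
t: 9.85
eef_pos: [0.4588, -0.1955, 0.2007]
ee_rot: [2.045, 0.326, -2.042]
wrist_force: [-0.4, 0.3, -2.3]
grip_width: 0.733
```

Request:
move_arm --pt "0 0.03 -0.008 0" --pt "0 0.04 -0.012 0" --pt "0 0.04 -0.012 0" --pt "0 0.035 -0.01 0" --pt "0 0.02 -0.006 0" --pt "0 0.01 -0.003 0" --pt "0 0 0 0" --pt "0 0 0 0"

```text
t: 10.65
eef_pos: [0.5641, -0.3488, 0.1909]
ee_rot: [2.039, 0.336, -2.052]
wrist_force: [-0.2, 0.7, -1.6]
grip_width: 0.736
```

```bash
python3 d.py .566 -.352 .122
```

```text
delta mm [68.9  3.7 -1.3] twist 0 | jawyaw -71.4 pos [ 0.5641 -0.3488  0.1909] w 62.6 F [-0.2  0.7 -1.6] t 10.65 tilt [-0.006 -0.001 -1.   ]
```

Request:
move_arm --pt "0.005 0.0035 -0.001 0" --pt "0.01 0 0 0" --pt "0.018 0 0 0" --pt "0.015 0 0 0" --pt "0.008 0 0 0" --pt "0.004 0 0 0" --pt "0 0 0 0" --pt "0 0 0 0"

```text
t: 11.45
eef_pos: [0.5684, -0.3479, 0.132]
ee_rot: [2.046, 0.337, -2.04]
wrist_force: [0.5, -0.2, -2.1]
grip_width: 0.731
```

```bash
python3 d.py .566 -.352 .122
```

```text
delta mm [10.   3.1  3.7] twist 0 | jawyaw -71.2 pos [ 0.5684 -0.3479  0.132 ] w 62.1 F [ 0.5 -0.2 -2.1] t 11.45 tilt [ 0.003 -0.001 -1.   ]
```

Request:
move_arm --pt "0.002 0.003 0.003 0" --pt "0.003 0 0 0" --pt "0.003 0 0 0" --pt "0.001 0 0 0" --pt "0 0 0 0"

```text
t: 11.95
eef_pos: [0.568, -0.3555, 0.124]
ee_rot: [2.048, 0.327, -2.031]
wrist_force: [-0.8, -1.3, 0.3]
grip_width: 0.731
```

```bash
python3 d.py .566 -.352 .122
```

```text
delta mm [ 1.9 -4.   0.8] twist 0 | jawyaw -71.2 pos [ 0.568  -0.3555  0.124 ] w 62.1 F [-0.8 -1.3  0.3] t 11.95 tilt [ 0.01  -0.008 -1.   ]
```

Request:
move_arm --pt "0.001 -0.002 0 0" --pt "0 0 0 0" --pt "0 0 0 0"

```text
t: 12.25
eef_pos: [0.568, -0.3552, 0.1236]
ee_rot: [2.049, 0.322, -2.028]
wrist_force: [0.0, -2.1, 2.4]
grip_width: 0.734
```

```bash
python3 d.py .566 -.352 .122;  python3 - <<'E'
from h import *
i=camera("side");crop("side",i,290,430,110,230,5,"s4")
E
```

```text
delta mm [ 1.5 -3.7  0.9] twist 0 | jawyaw -71.3 pos [ 0.568  -0.3552  0.1236] w 62.4 F [ 0.  -2.1  2.4] t 12.25 tilt [ 0.013 -0.012 -1.   ]
```

View pics/s4.png

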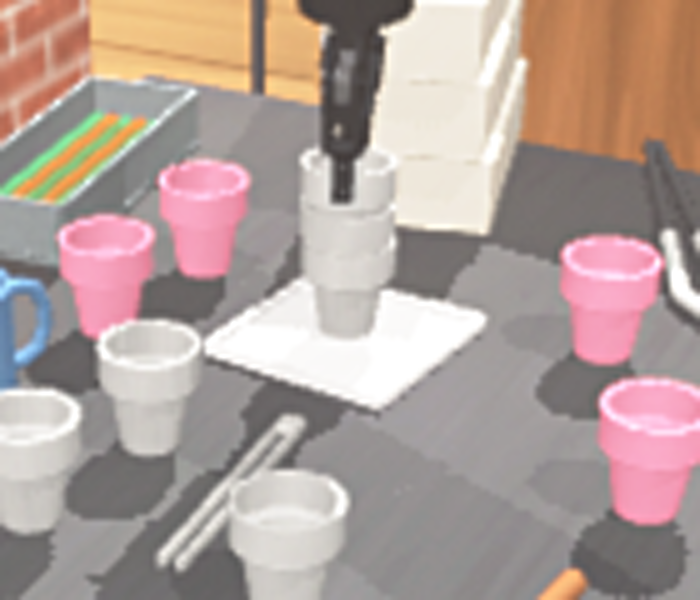

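Request:
move_arm --pt "0 0 0 0" --pt "0 0 0 0" --pt "0 0 0 0" --pt "0 0 0 0" --pt "-0.02 0 0 0" --pt "-0.03 0 0 0" --pt "-0.03 0 0 0" --pt "-0.02 0 0 0" --pt "0 0 0 0" --pt "0 0 0 0" --jaw 0

```text
t: 13.3
eef_pos: [0.5657, -0.3518, 0.2245]
ee_rot: [2.047, 0.33, -2.035]
wrist_force: [0.4, 0.5, -0.6]
grip_width: 1.004
```

```bash
python3 d.py .4552 -.0346 .18; python3 - <<'E'
from fit import *
i=camera("side");crop("side",i,290,430,110,230,5,"s5")
E
```

```text
delta mm [  41.7 -336.3    2.6] twist 0 | jawyaw -71.2 pos [ 0.5657 -0.3518  0.2245] w 85.3 F [ 0.4  0.5 -0.6] t 13.3 tilt [ 0.007 -0.006 -1.   ]
```

View pics/s5.png

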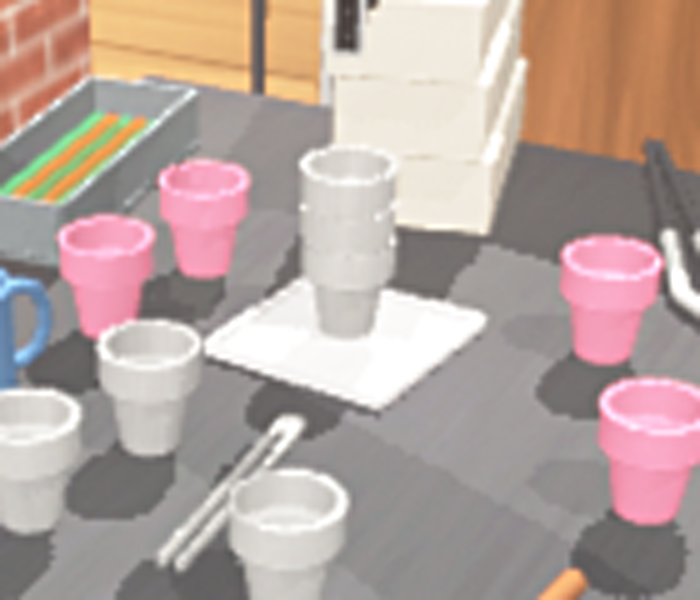

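Request:
move_arm --pt "0 -0.03 0 0" --pt "0 -0.045 0 0" --pt "0 -0.045 0 0" --pt "0 -0.045 0 0" --pt "0.005 -0.045 0 0" --pt "0.01 -0.045 0 0" --pt "0.01 -0.035 0.002 0" --pt "0.01 -0.018 0 0" --pt "0 -0.006 0 0" --pt "0 0 0 0"

```text
t: 14.35
eef_pos: [0.454, -0.0444, 0.1786]
ee_rot: [2.037, 0.334, -2.047]
wrist_force: [-0.3, 0.1, -0.7]
grip_width: 1.0
```

```bash
python3 d.py .4552 -.0346 .065;python3 -c "
from h import *
print(p2w('side',[(290+348.5/5-.5,110+167/5-.5)],.126))"
```

```text
delta mm [113.5  -9.3  -4.9] twist 0 | jawyaw -71.2 pos [ 0.454  -0.0444  0.1786] w 85.0 F [-0.3  0.1 -0.7] t 14.35 tilt [-0.004 -0.005 -1.   ]
[[ 0.56836069 -0.35357112  0.126     ]]
```

Request:
move_arm --pt "0.01 -0.008 -0.004 0" --pt "0.022 0 0 0" --pt "0.025 0 0 0" --pt "0.025 0 0 0" --pt "0.016 0 0 0" --pt "0.007 0 0 0" --pt "0 0 0 0" --pt "0 0 0 0"

```text
t: 15.15
eef_pos: [0.4582, -0.0397, 0.0676]
ee_rot: [2.045, 0.324, -2.047]
wrist_force: [0.2, 0.6, 0.6]
grip_width: 0.998
```

```bash
python3 d.py .4552 -.0346 .065
```

```text
delta mm [ 2.6 -5.8  1.3] twist 0 | jawyaw -71.7 pos [ 0.4582 -0.0397  0.0676] w 84.8 F [0.2 0.6 0.6] t 15.15 tilt [ 0.    -0.006 -1.   ]
```

Request:
move_arm --pt "0.003 -0.0055 0.001 0" --pt "0 0 0 0" --pt "0 0 0 0"

```text
t: 15.45
eef_pos: [0.4562, -0.0344, 0.0659]
ee_rot: [2.048, 0.323, -2.044]
wrist_force: [-0.8, 0.5, -0.9]
grip_width: 0.999
```

```bash
python3 d.py .4552 -.0346 .065
```

```text
delta mm [ 0.9 -0.1  1. ] twist 0 | jawyaw -71.7 pos [ 0.4562 -0.0344  0.0659] w 84.9 F [-0.8  0.5 -0.9] t 15.45 tilt [ 0.003 -0.006 -1.   ]
```

Request:
move_arm --pt "0 0 0 0" --pt "0 0 0 0" --pt "0 0 0 0" --pt "0 0 0 0" --pt "0 0 0 0" --pt "-0.03 0 0 0" --pt "-0.045 0 0 0" --pt "-0.045 0 0 0" --pt "-0.03 0 0 0" --pt "-0.01 0 0 0" --jaw 255

```text
t: 16.45
eef_pos: [0.4548, -0.0335, 0.2316]
ee_rot: [2.046, 0.323, -2.047]
wrist_force: [0.3, 1.4, -2.4]
grip_width: 0.748
```

Request:
move_arm --pt "0 0.03 0 0" --pt "0 0.045 0 0" --pt "0 0.045 0 0" --pt "0 0.045 0 0" --pt "0 0.045 0 0" --pt "0 0.045 0 0" --pt "0 0.03 0 0" --pt "0 0.015 0 0" --pt "0 0.005 0 0" --pt "0 0 0 0"

```text
t: 17.45
eef_pos: [0.5529, -0.3332, 0.2333]
ee_rot: [2.045, 0.33, -2.046]
wrist_force: [0.1, 0.4, -1.2]
grip_width: 0.748
```

```bash
python3 d.py .567 -.353 .148
```

```text
delta mm [85.3 23.  -7.2] twist 0 | jawyaw -71.5 pos [ 0.5529 -0.3332  0.2333] w 63.6 F [ 0.1  0.4 -1.2] t 17.45 tilt [-0.    -0.003 -1.   ]
```

Request:
move_arm --pt "0.002 0.012 -0.004 0" --pt "0.008 0.008 -0.003 0" --pt "0.008 0.002 0 0" --pt "0 0 0 0" --pt "0 0 0 0"

```text
t: 17.95
eef_pos: [0.567, -0.3478, 0.2137]
ee_rot: [2.043, 0.336, -2.046]
wrist_force: [-0.4, 0.3, -0.6]
grip_width: 0.748
```

```bash
python3 d.py .567 -.353 .148
```

```text
delta mm [65.7  4.9  1.6] twist 0 | jawyaw -71.3 pos [ 0.567  -0.3478  0.2137] w 63.6 F [-0.4  0.3 -0.6] t 17.95 tilt [-0.001 -0.001 -1.   ]
```

Request:
move_arm --pt "0.006 0.005 0.001 0" --pt "0.014 0 0 0" --pt "0.016 0 0 0" --pt "0.01 0 0 0" --pt "0.006 0 0 0" --pt "0.002 0 0 0" --pt "0 0 0 0"

```text
t: 18.65
eef_pos: [0.5678, -0.3536, 0.1582]
ee_rot: [2.044, 0.335, -2.043]
wrist_force: [-0.7, 0.5, -1.8]
grip_width: 0.748
```

```bash
python3 d.py .567 -.353 .148
```

```text
delta mm [10.2 -0.8  0.6] twist 0 | jawyaw -71.3 pos [ 0.5678 -0.3536  0.1582] w 63.5 F [-0.7  0.5 -1.8] t 18.65 tilt [ 0.001 -0.002 -1.   ]
```

Request:
move_arm --pt "0.004 0 0 0" --pt "0.003 0 0 0" --pt "0.002 0 0 0" --pt "0.001 0 0 0" --pt "0 0 0 0" --pt "0 0 0 0"

```text
t: 19.25
eef_pos: [0.5686, -0.3545, 0.1495]
ee_rot: [2.045, 0.332, -2.039]
wrist_force: [-0.1, -0.3, -1.4]
grip_width: 0.75
```

```bash
python3 d.py .567 -.353 .148
```

```text
delta mm [ 1.4 -2.   1. ] twist 0 | jawyaw -71.3 pos [ 0.5686 -0.3545  0.1495] w 63.7 F [-0.1 -0.3 -1.4] t 19.25 tilt [ 0.004 -0.005 -1.   ]
```

Close to seated, so I'll release it and lift away.

Request:
move_arm --pt "0.001 0 0 0" --pt "0 0 0 0" --pt "0 0 0 0" --pt "0 0 0 0" --pt "0 0 0 0" --jaw 0

```text
t: 19.75
eef_pos: [0.5686, -0.354, 0.1484]
ee_rot: [2.045, 0.333, -2.04]
wrist_force: [0.8, 0.1, 0.4]
grip_width: 1.001
```

Request:
move_arm --pt "-0.015 0 0 0" --pt "-0.03 0 0 0" --pt "-0.035 0 0 0" --pt "-0.02 0 0 0" --pt "0 0 0 0" --pt "0 0 0 0"

```text
t: 20.35
eef_pos: [0.5679, -0.3532, 0.2513]
ee_rot: [2.045, 0.335, -2.042]
wrist_force: [0.2, 0.0, -0.7]
grip_width: 0.998
```

```bash
python3 d.py .6141 -.1608 .2; python3 - <<'E'
from fit import *
i=camera("side");crop("side",i,290,430,110,230,5,"s6")
E
```

```text
delta mm [  50.9 -167.5 -105.6] twist 0 | jawyaw -71.2 pos [ 0.5679 -0.3532  0.2513] w 84.8 F [ 0.2  0.  -0.7] t 20.35 tilt [ 0.002 -0.003 -1.   ]
```

View pics/s6.png

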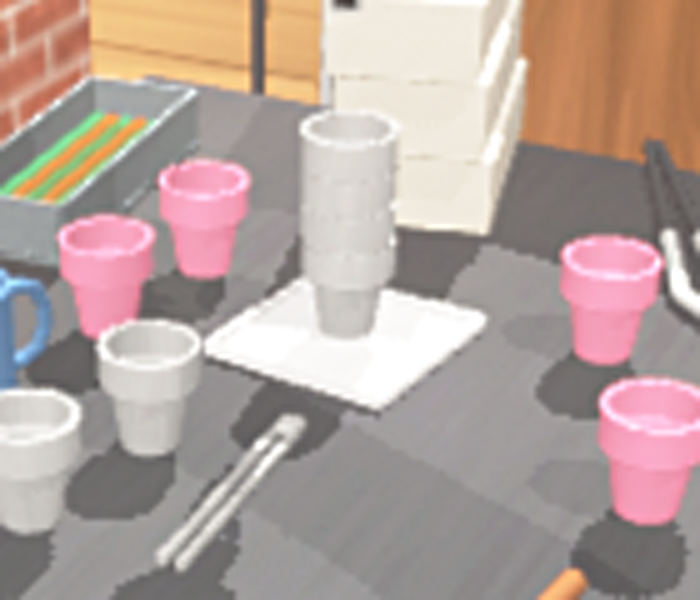

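Request:
move_arm --pt "0 -0.02 -0.013 0" --pt "0 -0.035 -0.022 0" --pt "0.005 -0.037 -0.022 0" --pt "0.01 -0.035 -0.022 0" --pt "0.012 -0.022 -0.014 0" --pt "0.01 -0.01 -0.007 0" --pt "0.004 -0.003 -0.002 0" --pt "0 0 0 0" --pt "0 0 0 0"

```text
t: 21.3
eef_pos: [0.6108, -0.1636, 0.201]
ee_rot: [2.039, 0.332, -2.054]
wrist_force: [-0.7, -1.1, 1.2]
grip_width: 0.997
```

```bash
python3 d.py .6141 -.1608 .065;python3 -c "
from h import *
print(p2w('side',[(290+350/5-.5,110+132/5-.5)],.152))"
```

```text
delta mm [135.9  -1.5  -5.1] twist 0 | jawyaw -71.5 pos [ 0.6108 -0.1636  0.201 ] w 84.8 F [-0.7 -1.1  1.2] t 21.3 tilt [-0.007 -0.002 -1.   ]
[[ 0.56689109 -0.35087083  0.152     ]]
```

Request:
move_arm --pt "0.015 -0.0015 -0.004 0" --pt "0.03 0 0 0" --pt "0.03 0 0 0" --pt "0.028 0 0 0" --pt "0.016 0 0 0" --pt "0.007 0 0 0" --pt "0 0 0 0" --pt "0 0 0 0"

```text
t: 22.1
eef_pos: [0.6128, -0.1689, 0.0684]
ee_rot: [2.045, 0.32, -2.056]
wrist_force: [-0.3, 0.1, 0.7]
grip_width: 0.996
```

```bash
python3 d.py .6141 -.1608 .065
```

```text
delta mm [ 3.3 -7.3 -3.8] twist 0 | jawyaw -72.0 pos [ 0.6128 -0.1689  0.0684] w 84.7 F [-0.3  0.1  0.7] t 22.1 tilt [-0.005 -0.005 -1.   ]
```

Request:
move_arm --pt "0.003 -0.007 -0.004 0" --pt "0 0 0 0" --pt "0 0 0 0" --pt "0 0 0 0"

```text
t: 22.5
eef_pos: [0.6157, -0.1603, 0.0675]
ee_rot: [2.048, 0.319, -2.052]
wrist_force: [-0.4, 0.1, 0.4]
grip_width: 1.001
```

```bash
python3 d.py .6141 -.1608 .065
```

```text
delta mm [ 2.5 -0.1  1.7] twist 0 | jawyaw -72.0 pos [ 0.6157 -0.1603  0.0675] w 85.1 F [-0.4  0.1  0.4] t 22.5 tilt [-0.001 -0.006 -1.   ]
```

Request:
move_arm --pt "0 0 0 0" --pt "0 0 0 0" --pt "0 0 0 0" --pt "0 0 0 0" --pt "0 0 0 0" --pt "-0.03 0 0 0" --pt "-0.045 0 0 0" --pt "-0.045 0 0 0" --pt "-0.04 0 0 0" --pt "-0.025 0 0 0" --jaw 255

```text
t: 23.5
eef_pos: [0.6141, -0.1592, 0.2555]
ee_rot: [2.042, 0.321, -2.061]
wrist_force: [0.2, 0.3, -0.8]
grip_width: 0.733
```

Request:
move_arm --pt "-0.005 0 0 0" --pt "0 0.02 0.013 0" --pt "0 0.035 0.022 0" --pt "0 0.037 0.022 0" --pt "0 0.035 0.022 0" --pt "0 0.022 0.014 0" --pt "0 0.01 0.007 0" --pt "0 0.003 0.002 0" --pt "0 0 0 0" --pt "0 0 0 0"

```text
t: 24.5
eef_pos: [0.5661, -0.3471, 0.2569]
ee_rot: [2.039, 0.332, -2.063]
wrist_force: [0.1, 0.4, -1.9]
grip_width: 0.73
```

```bash
python3 d.py .569 -.353 .175
```

```text
delta mm [81.8  6.9 -1.8] twist 0 | jawyaw -71.8 pos [ 0.5661 -0.3471  0.2569] w 62.1 F [ 0.1  0.4 -1.9] t 24.5 tilt [-0.012  0.001 -1.   ]
```

Request:
move_arm --pt "0 0.005 -0.002 0" --pt "0.008 0.001 0 0" --pt "0.012 0 0 0" --pt "0.008 0 0 0" --pt "0 0 0 0" --pt "0 0 0 0"

```text
t: 25.1
eef_pos: [0.5721, -0.3484, 0.2266]
ee_rot: [2.038, 0.339, -2.059]
wrist_force: [-0.3, -0.6, -2.1]
grip_width: 0.734
```

```bash
python3 d.py .569 -.353 .175
```

```text
delta mm [51.6  3.6  3.9] twist 0 | jawyaw -71.5 pos [ 0.5721 -0.3484  0.2266] w 62.4 F [-0.3 -0.6 -2.1] t 25.1 tilt [-0.011  0.003 -1.   ]
```

Request:
move_arm --pt "0.002 0.0035 0.0035 0" --pt "0.01 0 0 0" --pt "0.014 0 0 0" --pt "0.008 0 0 0" --pt "0.004 0 0 0" --pt "0 0 0 0" --pt "0 0 0 0"

```text
t: 25.8
eef_pos: [0.5694, -0.3538, 0.1869]
ee_rot: [2.039, 0.337, -2.058]
wrist_force: [-0.2, 0.2, -1.5]
grip_width: 0.728
```

```bash
python3 d.py .569 -.353 .175
```

```text
delta mm [11.9 -0.8  0. ] twist 0 | jawyaw -71.5 pos [ 0.5694 -0.3538  0.1869] w 61.9 F [-0.2  0.2 -1.5] t 25.8 tilt [-0.01   0.002 -1.   ]
```

Request:
move_arm --pt "0.004 0 0 0" --pt "0.004 0 0 0" --pt "0.002 0 0 0" --pt "0.001 0 0 0" --pt "0 0 0 0" --pt "0 0 0 0"

```text
t: 26.4
eef_pos: [0.57, -0.3543, 0.1766]
ee_rot: [2.04, 0.335, -2.054]
wrist_force: [-0.0, 0.0, -1.9]
grip_width: 0.729
```

```bash
python3 d.py .569 -.353 .175
```

```text
delta mm [ 1.6 -1.5  0.6] twist 0 | jawyaw -71.5 pos [ 0.57   -0.3543  0.1766] w 61.9 F [-0.   0.  -1.9] t 26.4 tilt [-0.007  0.    -1.   ]
```

Request:
move_arm --pt "0.001 0 0 0" --pt "0 0 0 0" --pt "0 0 0 0" --pt "0 0 0 0" --pt "0 0 0 0" --jaw 0

```text
t: 26.9
eef_pos: [0.5701, -0.3542, 0.1757]
ee_rot: [2.04, 0.335, -2.054]
wrist_force: [-0.1, 0.1, 0.8]
grip_width: 1.004
```

Request:
move_arm --pt "-0.015 0 0 0" --pt "-0.03 0 0 0" --pt "-0.035 0 0 0" --pt "-0.02 0 0 0" --pt "0 0 0 0" --pt "0 0 0 0"

```text
t: 27.5
eef_pos: [0.5704, -0.3539, 0.2787]
ee_rot: [2.039, 0.336, -2.056]
wrist_force: [0.4, -0.4, 0.2]
grip_width: 1.001
```

```bash
python3 d.py .6339 -.048 .2; python3 - <<'E'
from fit import *
i=camera("side");crop("side",i,290,430,110,230,5,"s7")
E
```

```text
delta mm [  78.4 -269.7 -157.9] twist 0 | jawyaw -71.5 pos [ 0.5704 -0.3539  0.2787] w 85.0 F [ 0.4 -0.4  0.2] t 27.5 tilt [-0.008  0.001 -1.   ]
```

View pics/s7.png

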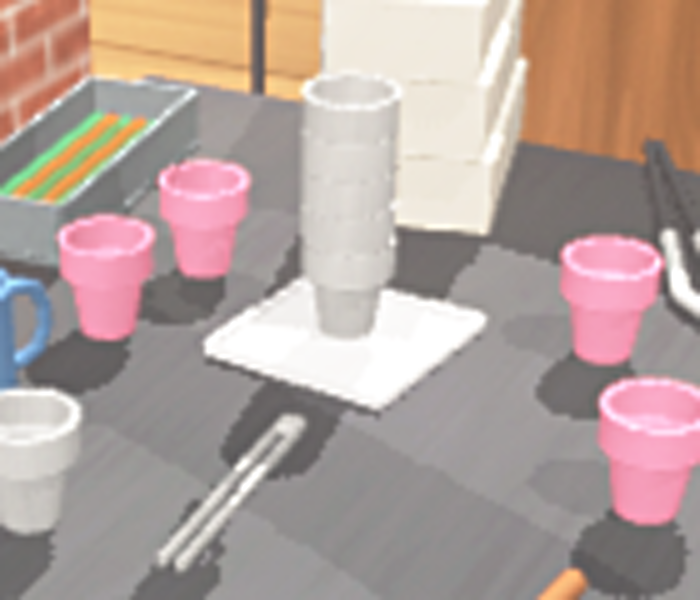

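Request:
move_arm --pt "0 -0.02 -0.012 0" --pt "0 -0.038 -0.022 0" --pt "0 -0.04 -0.024 0" --pt "0.005 -0.04 -0.024 0" --pt "0.015 -0.04 -0.024 0" --pt "0.02 -0.038 -0.022 0" --pt "0.02 -0.025 -0.015 0" --pt "0.012 -0.012 -0.008 0" --pt "0.003 -0.003 -0.002 0" --pt "0 0 0 0"

```text
t: 28.55
eef_pos: [0.632, -0.054, 0.192]
ee_rot: [2.032, 0.335, -2.07]
wrist_force: [-0.1, -0.1, 0.1]
grip_width: 0.999
```

```bash
python3 d.py .6339 -.048 .065;python3 -c "
from h import *
print(p2w('side',[(290+351/5-.5,110+93.5/5-.5)],.178))"
```

```text
delta mm [127.   -4.2  -5.9] twist 0 | jawyaw -71.7 pos [ 0.632 -0.054  0.192] w 84.9 F [-0.1 -0.1  0.1] t 28.55 tilt [-0.019  0.002 -1.   ]
[[ 0.56777119 -0.35243484  0.178     ]]
```

Request:
move_arm --pt "0.015 -0.007 -0.003 0" --pt "0.03 -0.001 0 0" --pt "0.03 -0.001 0 0" --pt "0.026 0 0 0" --pt "0.014 0 0 0" --pt "0.006 0 0 0" --pt "0 0 0 0" --pt "0 0 0 0"

```text
t: 29.35
eef_pos: [0.6321, -0.0586, 0.0739]
ee_rot: [2.045, 0.313, -2.066]
wrist_force: [-0.6, 0.6, -0.2]
grip_width: 0.997
```

```bash
python3 d.py .6339 -.048 .065
```

```text
delta mm [ 8.8 -9.6 -5. ] twist 0 | jawyaw -72.5 pos [ 0.6321 -0.0586  0.0739] w 84.7 F [-0.6  0.6 -0.2] t 29.35 tilt [-0.01  -0.005 -1.   ]
```

Request:
move_arm --pt "0 -0.006 -0.003 0" --pt "0.002 -0.003 -0.001 0" --pt "0.004 0 0 0" --pt "0.002 0 0 0" --pt "0 0 0 0" --pt "0 0 0 0"

```text
t: 29.95
eef_pos: [0.6345, -0.0477, 0.0679]
ee_rot: [2.048, 0.313, -2.061]
wrist_force: [0.3, 0.1, -0.6]
grip_width: 1.0
```

```bash
python3 d.py .6339 -.048 .065; python3 - <<'E'
from fit import *
i=camera("side");crop("side",i,240,380,150,270,5,"s8")
E
```

```text
delta mm [2.9 0.1 0.7] twist 0 | jawyaw -72.4 pos [ 0.6345 -0.0477  0.0679] w 85.0 F [ 0.3  0.1 -0.6] t 29.95 tilt [-0.006 -0.005 -1.   ]
```

View pics/s8.png

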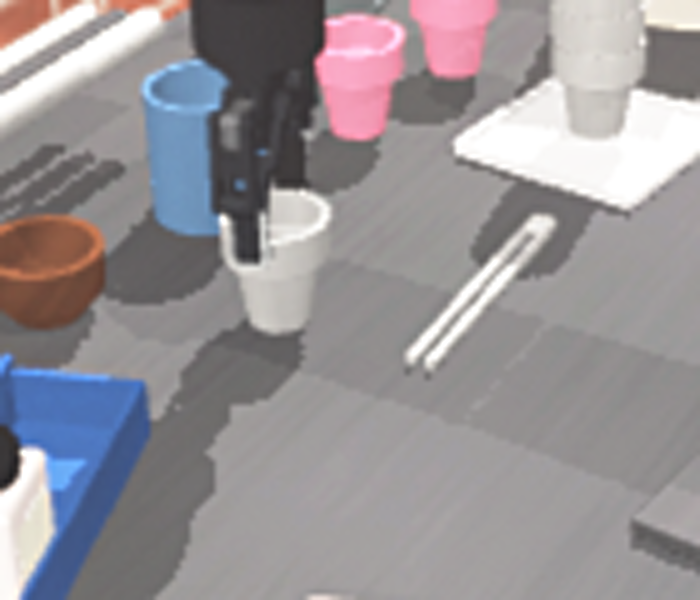

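Request:
move_arm --pt "0.001 0 0 0" --pt "0 0 0 0" --pt "0 0 0 0" --pt "0 0 0 0" --pt "0 0 0 0" --pt "-0.03 0 0 0" --pt "-0.045 0 0 0" --pt "-0.045 0 0 0" --pt "-0.045 0 0 0" --pt "-0.035 0 0 0" --jaw 255

```text
t: 31.0
eef_pos: [0.6337, -0.0469, 0.2692]
ee_rot: [2.04, 0.315, -2.072]
wrist_force: [0.2, -0.4, -1.6]
grip_width: 0.752
```

Request:
move_arm --pt "-0.02 0.01 0.006 0" --pt "0 0.03 0.018 0" --pt "0 0.04 0.024 0" --pt "0 0.04 0.024 0" --pt "0 0.04 0.024 0" --pt "0 0.04 0.024 0" --pt "0 0.028 0.016 0" --pt "0 0.014 0.008 0" --pt "0 0.004 0.002 0" --pt "0 0 0 0"

```text
t: 32.0
eef_pos: [0.5667, -0.335, 0.2955]
ee_rot: [2.044, 0.317, -2.065]
wrist_force: [0.1, 2.1, -1.9]
grip_width: 0.749
```

```bash
python3 d.py .5695 -.353 .202
```

```text
delta mm [93.6 17.9  1.8] twist 0 | jawyaw -72.3 pos [ 0.5667 -0.335   0.2955] w 63.6 F [ 0.1  2.1 -1.9] t 32.0 tilt [-0.01  -0.004 -1.   ]
```

Request:
move_arm --pt "0 0.012 0.001 0" --pt "0.004 0.004 0.001 0" --pt "0.012 0 0 0" --pt "0.01 0 0 0" --pt "0 0 0 0" --pt "0 0 0 0"

```text
t: 32.6
eef_pos: [0.572, -0.3448, 0.2679]
ee_rot: [2.042, 0.326, -2.061]
wrist_force: [1.0, 0.2, -2.3]
grip_width: 0.749
```

```bash
python3 d.py .5695 -.353 .202
```

```text
delta mm [65.9  7.1  4.3] twist 0 | jawyaw -72.0 pos [ 0.572  -0.3448  0.2679] w 63.6 F [ 1.   0.2 -2.3] t 32.6 tilt [-0.009 -0.001 -1.   ]
```

Request:
move_arm --pt "0.001 0.005 0.003 0" --pt "0.006 0.0015 0.001 0" --pt "0.013 0 0 0" --pt "0.012 0 0 0" --pt "0.007 0 0 0" --pt "0 0 0 0" --pt "0 0 0 0"

```text
t: 33.3
eef_pos: [0.5699, -0.3537, 0.2283]
ee_rot: [2.044, 0.324, -2.059]
wrist_force: [0.1, 0.2, -0.8]
grip_width: 0.748
```

```bash
python3 d.py .5695 -.353 .202
```

```text
delta mm [26.3 -0.8  0. ] twist 0 | jawyaw -72.0 pos [ 0.5699 -0.3537  0.2283] w 63.5 F [ 0.1  0.2 -0.8] t 33.3 tilt [-0.007 -0.002 -1.   ]
```

Request:
move_arm --pt "0.006 0 0 0" --pt "0.008 0 0 0" --pt "0.005 0 0 0" --pt "0.003 0 0 0" --pt "0.001 0 0 0" --pt "0 0 0 0" --pt "0 0 0 0"

```text
t: 34.0
eef_pos: [0.5699, -0.3541, 0.2042]
ee_rot: [2.044, 0.323, -2.058]
wrist_force: [-0.9, -0.2, -1.8]
grip_width: 0.751
```

```bash
python3 d.py .5695 -.353 .202
```

```text
delta mm [ 2.2 -1.2  0.1] twist 0 | jawyaw -72.0 pos [ 0.5699 -0.3541  0.2042] w 63.9 F [-0.9 -0.2 -1.8] t 34.0 tilt [-0.006 -0.003 -1.   ]
```

Request:
move_arm --pt "0.0015 0 0 0" --pt "0 0 0 0" --pt "0 0 0 0"

```text
t: 34.3
eef_pos: [0.57, -0.3543, 0.203]
ee_rot: [2.044, 0.322, -2.057]
wrist_force: [0.2, 0.3, -1.9]
grip_width: 0.75
```

Request:
move_arm --pt "0 0 0 0" --pt "0 0 0 0" --pt "0 0 0 0" --pt "0 0 0 0" --pt "0 0 0 0" --jaw 0

```text
t: 34.8
eef_pos: [0.5704, -0.3542, 0.2035]
ee_rot: [2.045, 0.322, -2.056]
wrist_force: [0.5, -0.0, 0.3]
grip_width: 0.999
```

Request:
move_arm --pt "-0.015 0 0 0" --pt "-0.03 0 0 0" --pt "-0.03 0 0 0" --pt "-0.01 0 0 0" --pt "0 0 0 0" --pt "0 0 0 0"

```text
t: 35.4
eef_pos: [0.5704, -0.3535, 0.29]
ee_rot: [2.044, 0.324, -2.058]
wrist_force: [0.6, -0.4, -0.5]
grip_width: 0.998
```

```bash
python3 d.py .5 0.1 .25; python3 - <<'E'
from fit import *
i=camera("side");crop("side",i,290,430,100,220,5,"s9"); crop("side",i,170,350,210,330,4.4,"s10")
i=camera("top");cv2.imwrite("pics/top1.png",i);crop("top",i,180,340,130,260,5,"t1")
E
```

```text
delta mm [  39.2 -453.1  -73.6] twist 0 | jawyaw -72.0 pos [ 0.5704 -0.3535  0.29  ] w 84.8 F [ 0.6 -0.4 -0.5] t 35.4 tilt [-0.006 -0.003 -1.   ]
```

View pics/s9.png

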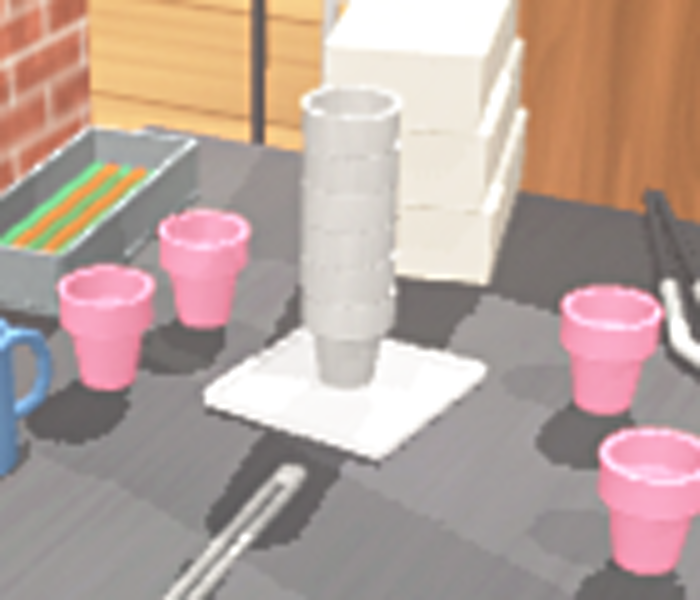

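View pics/s10.png

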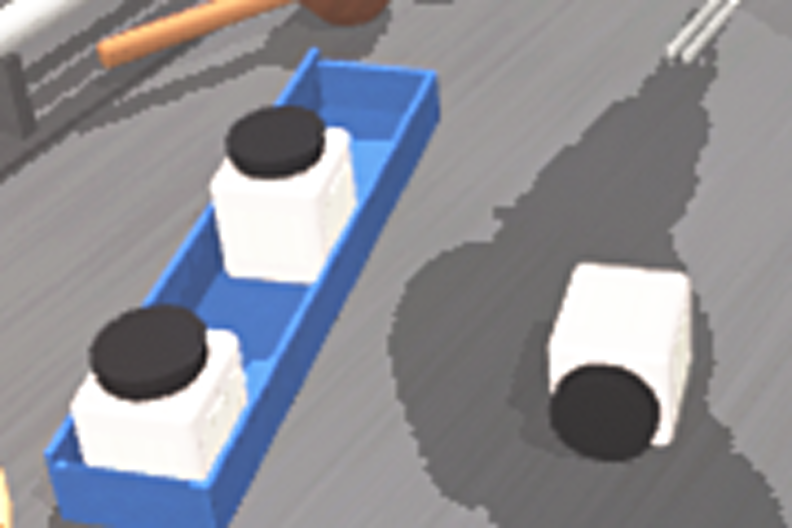

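View pics/t1.png

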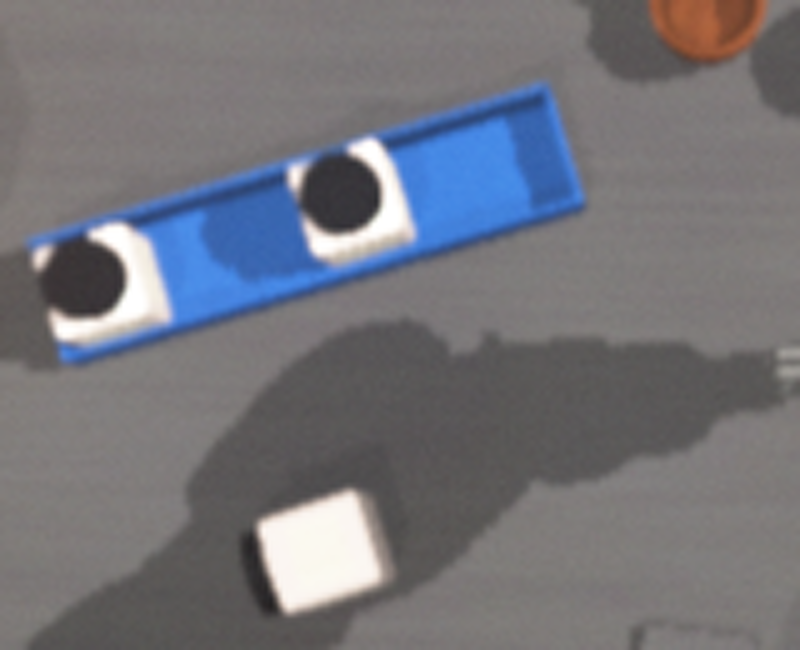

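```bash
python3 - <<'E'
from h import *
f=lambda u,v:(180+(u+.5)/5-.5,130+(v+.5)/5-.5)
for nm,uv,z in [("FR",(584,208),.036),("FL",(62,362),.036),("BR",(548,84),.044),("BL",(28,245),.044),
 ("jar lid-back",(256,520),.06),("base-back",(354,488),.06),("base-front",(386,580),.06),("lid-front",(286,614),.06),
 ("st1 lid",(342,194),.086),("st2 lid",(84,277),.086)]:
    print(nm,p2w("top",[f(*uv)],z)[0].round(4))
E
```

```text
FR [0.6264 0.0901 0.036 ]
FL [0.5216 0.4225 0.036 ]
BR [0.7058 0.1146 0.044 ]
BL [0.5958 0.4454 0.044 ]
jar lid-back [0.4225 0.289  0.06  ]
base-back [0.4433 0.2285 0.06  ]
base-front [0.3865 0.2067 0.06  ]
lid-front [0.3646 0.2682 0.06  ]
st1 lid [0.6248 0.2376 0.086 ]
st2 lid [0.5704 0.3957 0.086 ]
```

Six cups stand in one straight stack, with the mouth at about (351,103) in the s9 crop. Only one knocked-over jar exists. Its axis in the plane is about 109°, and the rack yaw is such that its long axis lies at −72.5°. Moving to the jar now.

```bash
python3 d.py .397 .269 .2 -160.7; python3 -c "
from h import *
print(state()['q'].round(2))"
```

```text
delta mm [  89.5 -645.5  -28.4] twist 88.7 | jawyaw -72.0 pos [ 0.5703 -0.3535  0.2896] w 85.1 F [0.2 0.9 0.5] t 35.5 tilt [-0.007 -0.002 -1.   ]
[ 0.46  0.86  0.12  0.99 -0.09  1.31 -0.69]
```

Request:
move_arm --pt "0 -0.03 -0.002 0" --pt "0 -0.045 -0.002 0" --pt "0 -0.045 -0.002 0" --pt "0 -0.045 -0.002 0" --pt "0 -0.045 -0.002 0" --pt "0 -0.045 -0.002 0" --pt "0 -0.045 -0.002 0" --pt "0 -0.045 -0.002 0" --pt "0 -0.045 -0.002 0" --pt "0 -0.045 -0.002 0"

```text
t: 36.5
eef_pos: [0.4464, 0.0772, 0.2811]
ee_rot: [2.037, 0.32, -2.076]
wrist_force: [1.8, 0.8, 0.2]
grip_width: 1.001
```

```bash
python3 d.py .397 .269 .2 -160.7
```

```text
delta mm [  81.8 -197.4  -12.3] twist 88.3 | jawyaw -72.4 pos [0.4464 0.0772 0.2811] w 85.1 F [1.8 0.8 0.2] t 36.5 tilt [-0.019 -0.001 -1.   ]
```

Request:
move_arm --pt "0.01 -0.04 -0.002 0" --pt "0.015 -0.04 -0.002 0" --pt "0.015 -0.04 -0.002 0" --pt "0.015 -0.03 -0.002 0" --pt "0.01 -0.015 -0.002 0" --pt "0 -0.005 0 0" --pt "0 0 0 8.5" --pt "0 0 0 8.5" --pt "0 0 0 8.5" --pt "0 0 0 8.5"

```text
t: 37.5
eef_pos: [0.3966, 0.2505, 0.2116]
ee_rot: [-2.045, 0.31, 2.093]
wrist_force: [-0.0, -0.5, -0.6]
grip_width: 1.0
```

Request:
move_arm --pt "0 0 0 8.5" --pt "0 0 0 8.5" --pt "0 0 0 8.5" --pt "0 0 0 8.5" --pt "0 0 0 6" --pt "0 0 0 0" --pt "0 0 0 0"

```text
t: 38.2
eef_pos: [0.3979, 0.2451, 0.2135]
ee_rot: [-1.602, 0.901, 1.636]
wrist_force: [-0.1, 0.5, 0.2]
grip_width: 0.999
```

```bash
python3 d.py .397 .269 .12 -160.7;  python3 -c "
from h import *
print(state()['q'].round(2))"
```

```text
delta mm [ 93.4 -14.3  19.8] twist 13.3 | jawyaw -147.4 pos [0.3979 0.2451 0.2135] w 84.9 F [-0.1  0.5  0.2] t 38.2 tilt [-0.024 -0.005 -1.   ]
[-0.93  0.69  0.56  1.9  -0.54  0.73 -2.62]
```

Request:
move_arm --pt "0 0 0 -8.5" --pt "0 0 0 -8.5" --pt "0 0 0 -8.5" --pt "0 0 0 -8.5" --pt "0 0 0 -8.5" --pt "0 0 0 -8.5" --pt "0 0 0 -8.5" --pt "0 0 0 -8.5" --pt "0 0 0 -8.5" --pt "0 0 0 -8.5"

```text
t: 39.2
eef_pos: [0.3995, 0.2419, 0.2156]
ee_rot: [1.919, 0.502, -1.959]
wrist_force: [-0.2, 0.4, -0.3]
grip_width: 0.997
```

Request:
move_arm --pt "0 0 0 -8.5" --pt "0 0 0 -8.5" --pt "0 0 0 -8.5" --pt "0 0 0 -8.5" --pt "0 0 0 -8.5" --pt "0 0 0 -8.5" --pt "0 0 0 -8.5" --pt "0 0 0 -8.5" --pt "0 0 0 -8.5" --pt "0 0 0 0"

```text
t: 40.2
eef_pos: [0.4025, 0.2385, 0.2187]
ee_rot: [0.99, 1.342, -1.001]
wrist_force: [-0.5, -0.8, -0.2]
grip_width: 1.0
```

```bash
python3 d.py .397 .269 .12 19.3;  python3 -c "
from h import *
print(state()['q'].round(2))"
```

```text
delta mm [ 98.8   4.5 -30.4] twist -2.8 | jawyaw 16.5 pos [0.4025 0.2385 0.2187] w 85.0 F [-0.5 -0.8 -0.2] t 40.2 tilt [-0.012  0.001 -1.   ]
[-0.41  0.62 -0.32  1.89  0.28  0.69 -0.61]
```

Request:
move_arm --pt "0.01 0.003 -0.02 -2" --pt "0.02 0.001 -0.01 -1" --pt "0.02 0 0 0" --pt "0.01 0 0 0" --pt "0 0 0 0" --pt "0 0 0 0"

```text
t: 40.8
eef_pos: [0.3983, 0.2684, 0.1584]
ee_rot: [0.964, 1.354, -0.968]
wrist_force: [0.5, -0.2, -0.0]
grip_width: 1.002
```

```bash
python3 - <<'E'
from h import *
i=camera("side");crop("side",i,230,400,200,330,4.5,"s11")
i=camera("top");crop("top",i,180,340,130,260,5,"t2")
E
python3 d.py .397 .269 .038 19.3
```

```text
delta mm [120.7  -0.5  -0.4] twist -0.6 | jawyaw 18.7 pos [0.3984 0.2684 0.1587] w 85.3 F [-0.5 -0.7  0.5] t 40.9 tilt [-0.007  0.003 -1.   ]
```

View pics/s11.png

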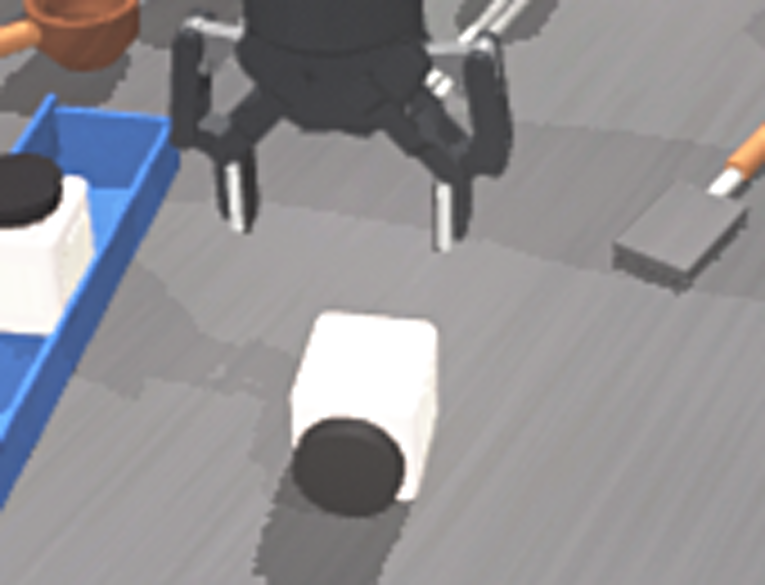

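View pics/t2.png

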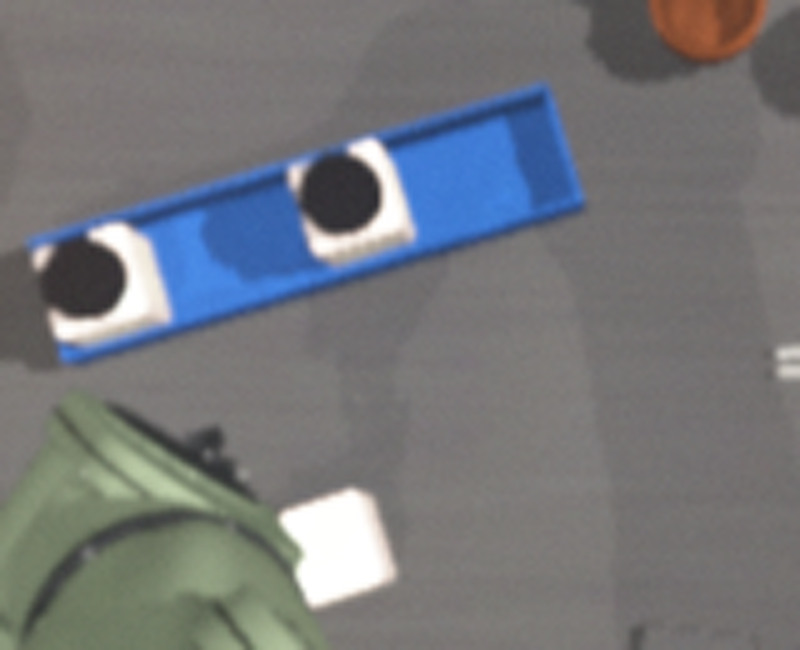

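Request:
move_arm --pt "0.015 0 0 0" --pt "0.028 0 0 0" --pt "0.028 0 0 0" --pt "0.02 0 0 0" --pt "0.008 0 0 0" --pt "0 0 0 0" --pt "0 0 0 0"

```text
t: 41.6
eef_pos: [0.4009, 0.2698, 0.0614]
ee_rot: [0.975, 1.349, -0.964]
wrist_force: [0.0, -1.0, 0.1]
grip_width: 0.994
```

```bash
python3 d.py .397 .269 .039 19.3
```

```text
delta mm [22.4 -4.  -0.3] twist -0.9 | jawyaw 18.4 pos [0.4009 0.2698 0.0614] w 84.5 F [ 0.  -1.   0.1] t 41.6 tilt [ 0.     0.008 -1.   ]
```

Request:
move_arm --pt "0.005 -0.003 0 -1" --pt "0.008 0 0 0" --pt "0.005 0 0 0" --pt "0.002 0 0 0" --pt "0 0 0 0" --pt "0 0 0 0"

```text
t: 42.2
eef_pos: [0.3989, 0.2694, 0.0418]
ee_rot: [0.964, 1.355, -0.947]
wrist_force: [-1.0, 0.4, 0.3]
grip_width: 0.999
```

```bash
python3 d.py .397 .269 .039 19.3
```

```text
delta mm [ 2.8 -1.9 -0.2] twist 0.2 | jawyaw 19.5 pos [0.3989 0.2694 0.0418] w 84.9 F [-1.   0.4  0.3] t 42.2 tilt [ 0.003  0.01  -1.   ]
```

Request:
move_arm --pt "0.002 -0.001 0 0" --pt "0 0 0 0" --pt "0 0 0 0" --pt "0 0 0 0" --pt "0 0 0 0" --pt "0 0 0 0" --pt "-0.01 0 0 0" --pt "-0.02 0 0 0" --pt "-0.02 0 0 0" --pt "-0.02 0 0 0" --jaw 255

```text
t: 43.2
eef_pos: [0.3963, 0.2676, 0.112]
ee_rot: [0.96, 1.356, -0.95]
wrist_force: [1.0, 0.3, -4.1]
grip_width: 0.693
```

```bash
python3 - <<'E'
from h import *
i=camera("side");crop("side",i,230,400,180,330,4,"s12")
E
python3 d.py .397 .269 .039 19.3
```

```text
delta mm [75.8 -0.2 -0.4] twist 0.2 | jawyaw 19.5 pos [0.3971 0.2681 0.1147] w 59.0 F [1.9 1.6 1.4] t 43.25 tilt [ 0.002  0.009 -1.   ]
```

View pics/s12.png

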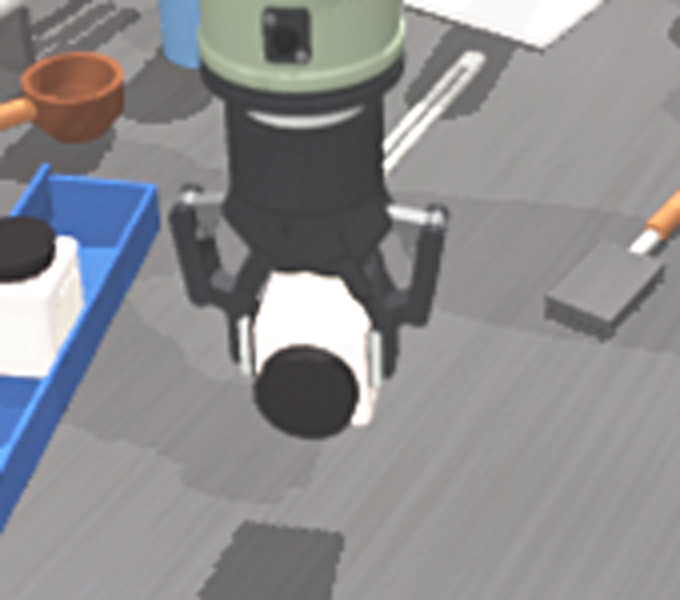

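Request:
move_arm --pt "0 0 0 -8.5" --pt "0 0 0 -8.5" --pt "0 0 0 -8.5" --pt "0 0 0 -8.5" --pt "0 0 0 -8.5" --pt "0 0 0 -8.5" --pt "0 0 0 -8.5" --pt "0 0 0 -8.5" --pt "0 0 0 -8.5" --pt "0 0 0 0"

```text
t: 44.25
eef_pos: [0.398, 0.2664, 0.1188]
ee_rot: [-0.092, 1.56, 0.104]
wrist_force: [0.1, 0.3, -3.5]
grip_width: 0.691
```

```bash
python3 - <<'E'
from h import *
i=camera("side");crop("side",i,230,400,180,330,4,"s13")
E
python3 d.py .5 .1 .1 107.5
```

```text
delta mm [  18.2 -177.6   81.2] twist -10.6 | jawyaw 96.9 pos [0.398  0.2664 0.1188] w 58.6 F [-0.2 -0.5 -4.3] t 44.3 tilt [ 0.008  0.008 -1.   ]
```

View pics/s13.png

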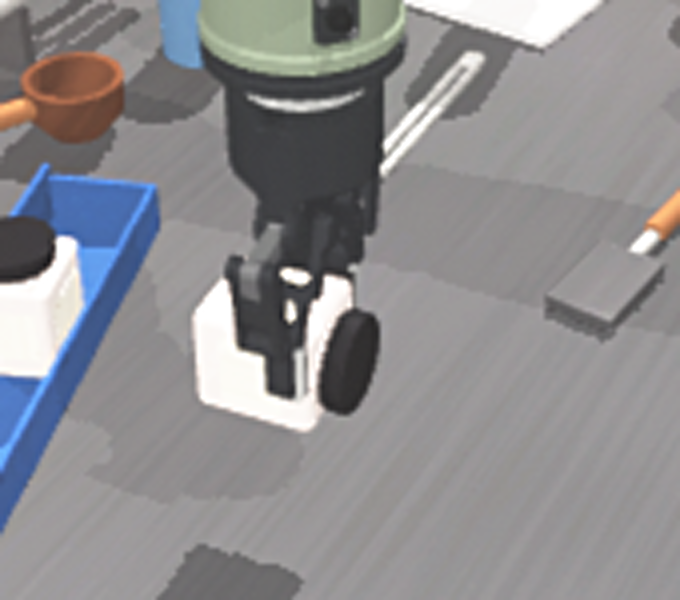

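Request:
move_arm --pt "0 0 0 -6" --pt "0 0 0 -4" --pt "0 0 0 0" --pt "0 0 0 0"

```text
t: 44.7
eef_pos: [0.3979, 0.2661, 0.1191]
ee_rot: [-0.216, 1.55, 0.225]
wrist_force: [1.1, 0.0, -4.5]
grip_width: 0.693
```

```bash
python3 d.py .5429 .122 .1 107.5
```

```text
delta mm [  19.3 -178.7   99.2] twist -1.4 | jawyaw 106.1 pos [0.3979 0.2661 0.1191] w 58.9 F [ 1.1  0.  -4.5] t 44.7 tilt [ 0.008  0.007 -1.   ]
```

Request:
move_arm --pt "0 -0.02 0.01 -1" --pt "0 -0.03 0.017 0" --pt "0 -0.035 0.02 0" --pt "0 -0.035 0.02 0" --pt "0 -0.03 0.017 0" --pt "0 -0.015 0.008 0" --pt "0 -0.006 0.003 0" --pt "0 0 0 0" --pt "0 0 0 0"

```text
t: 45.6
eef_pos: [0.5409, 0.1258, 0.1192]
ee_rot: [-0.208, 1.552, 0.219]
wrist_force: [-0.6, 0.7, -4.8]
grip_width: 0.695
```

```bash
python3 d.py .5429 .122 .064 107.5; python3 - <<'E'
from h import *
i=camera("side");crop("side",i,170,370,150,310,4,"s14")
E
```

```text
delta mm [55.2 -4.5  0.5] twist -1.9 | jawyaw 105.6 pos [0.5409 0.1258 0.1192] w 59.1 F [-0.6  0.7 -4.8] t 45.6 tilt [ 0.007  0.008 -1.   ]
```

View pics/s14.png

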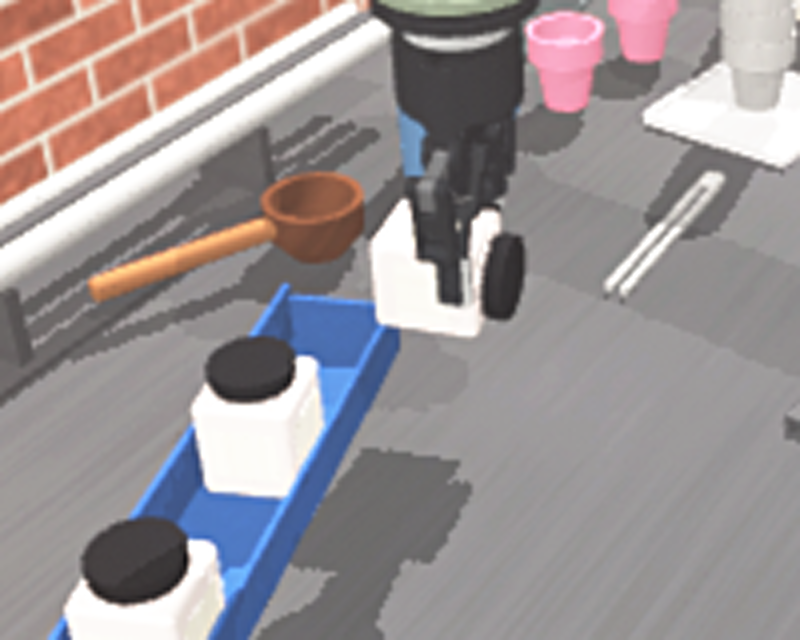

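Request:
move_arm --pt "0.01 -0.003 0 -2" --pt "0.018 0 0 0" --pt "0.014 0 0 0" --pt "0.005 0 0 0" --pt "0 0 0 0" --pt "0 0 0 0"

```text
t: 46.25
eef_pos: [0.5402, 0.1262, 0.0692]
ee_rot: [-0.244, 1.549, 0.256]
wrist_force: [0.2, -0.9, -3.2]
grip_width: 0.696
```

```bash
python3 d.py .5429 .122 .064 107.5
```

```text
delta mm [ 5.2 -4.9  1.2] twist 0.8 | jawyaw 108.3 pos [0.5402 0.1262 0.0692] w 59.1 F [ 0.2 -0.9 -3.2] t 46.25 tilt [ 0.006  0.008 -1.   ]
```

Request:
move_arm --pt "0.004 -0.004 0.008 0.8" --pt "0 0 0.004 0" --pt "0 0 0.003 0" --pt "0 0 0 0" --pt "0 0 0 0"

```text
t: 46.75
eef_pos: [0.5566, 0.1279, 0.0673]
ee_rot: [-0.234, 1.548, 0.246]
wrist_force: [0.3, -0.2, -3.7]
grip_width: 0.695
```

```bash
cat > rk.py <<'E'
from h import *
s=state(); e=np.array([.9537,.3007]); n=np.array([-.3007,.9537]); d=s["eef_pos"][:2]-np.array([.6097,.1430])
M=R.from_rotvec(s["ee_rot"]).as_matrix()
print("X",(d@e*1e3).round(1),"lat",(d@n*1e3).round(1),"H",round(s["eef_pos"][2]*1e3-36,1),"yaw",np.degrees(np.arctan2(M[1,1],M[0,1])).round(1),"F",s["wrist_force"].round(1),"M",s["moment"].round(2),"w",round(s["grip_width"]*85,1),"t",round(s["t"],1),"tilt",M[:2,0].round(3))
E
python3 rk.py
```

```text
X -55.2 lat 1.6 H 31.3 yaw 107.6 F [ 0.3 -0.2 -3.7] M [-0.07  0.1  -0.03] w 59.0 t 46.8 tilt [0.008 0.009]
```

Request:
move_arm --pt "0.003 0 0.003 0" --pt "0 0 0.003 0" --pt "0 0 0 0"

```text
t: 47.05
eef_pos: [0.5595, 0.1288, 0.0638]
ee_rot: [-0.238, 1.555, 0.246]
wrist_force: [0.5, 0.1, -3.7]
grip_width: 0.692
```

```bash
python3 rk.py
```

```text
X -52.1 lat 1.6 H 27.8 yaw 107.7 F [ 0.5  0.1 -3.7] M [-0.03  0.03  0.04] w 58.9 t 47.0 tilt [0.002 0.005]
```

Request:
move_arm --pt "0 0 0.004 0" --pt "0 0 0.003 0" --pt "0 0 0 0"

```text
t: 47.35
eef_pos: [0.5601, 0.1287, 0.0625]
ee_rot: [-0.245, 1.57, 0.244]
wrist_force: [0.1, 1.0, -4.3]
grip_width: 0.694
```

```bash
python3 rk.py
```

```text
X -51.6 lat 1.3 H 26.5 yaw 107.8 F [ 0.1  1.  -4.3] M [ 0.05  0.01 -0.03] w 59.0 t 47.4 tilt [-0.013 -0.003]
```

Request:
move_arm --pt "-0.006 0 0.012 0" --pt "-0.006 0 0.012 0"

```text
t: 47.55
eef_pos: [0.5761, 0.1329, 0.0725]
ee_rot: [-0.253, 1.588, 0.24]
wrist_force: [-25.4, -6.6, 10.1]
grip_width: 0.695
```

```bash
python3 rk.py; python3 - <<'E'
from h import *
i=camera("side");crop("side",i,170,370,150,310,4,"s15")
E
```

```text
X -35.0 lat 0.5 H 36.5 yaw 107.9 F [-25.4  -6.6  10.1] M [-1.36  5.89  0.13] w 59.1 t 47.5 tilt [-0.03  -0.013]
```

View pics/s15.png

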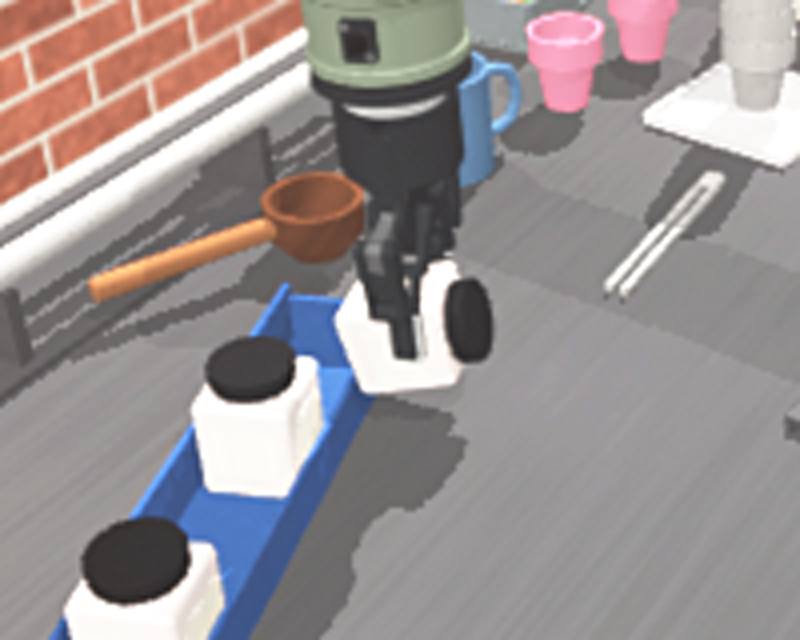

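Request:
move_arm --pt "-0.012 0 0.01 0" --pt "-0.01 0 0.012 0"

```text
t: 47.8
eef_pos: [0.5955, 0.139, 0.0928]
ee_rot: [-0.256, 1.598, 0.239]
wrist_force: [-9.3, -2.0, -4.8]
grip_width: 0.696
```

```bash
python3 rk.py; python3 - <<'E'
from h import *
i=camera("side");crop("side",i,170,370,150,310,4,"s16")
E
```

```text
X -14.7 lat 0.5 H 56.8 yaw 108.0 F [-9.3 -2.  -4.8] M [-0.83  2.85  0.01] w 59.1 t 47.8 tilt [-0.039 -0.017]
```

View pics/s16.png

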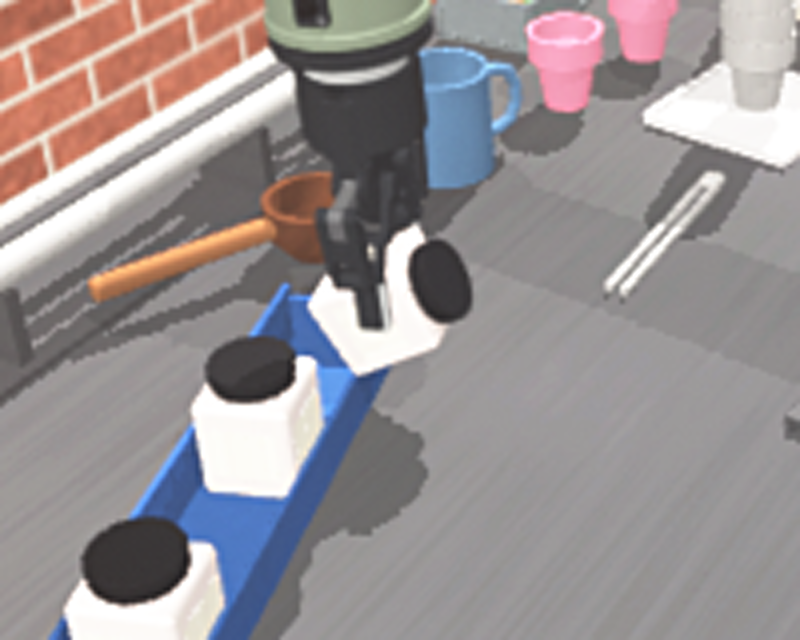

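Request:
move_arm --pt "-0.008 0 -0.008 0" --pt "-0.004 0 -0.006 0" --pt "0 0 0 0"

```text
t: 48.15
eef_pos: [0.5839, 0.1357, 0.1073]
ee_rot: [-0.254, 1.593, 0.24]
wrist_force: [0.4, 0.2, -3.6]
grip_width: 0.695
```

```bash
python3 rk.py; python3 - <<'E'
from h import *
i=camera("side");crop("side",i,210,310,180,260,7.5,"s17")
E
```

```text
X -26.8 lat 0.8 H 71.3 yaw 108.0 F [ 0.4  0.2 -3.6] M [-0.03 -0.04 -0.04] w 59.0 t 48.1 tilt [-0.034 -0.014]
```

View pics/s17.png

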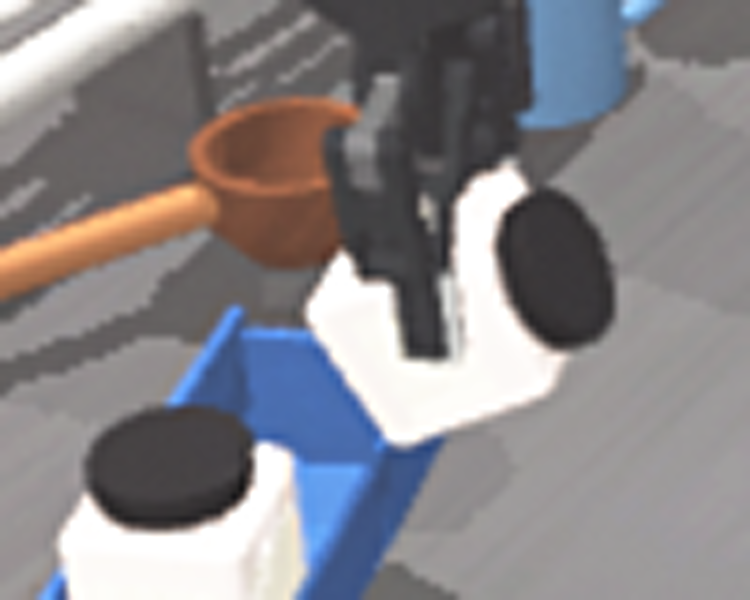

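```bash
cat > jf.py <<'E'
from h import *
from scipy.optimize import least_squares
e=np.array([.9537,.3007,0]); n=np.array([-.3007,.9537,0]); up=np.array([0,0,1.])
def jar(p,P):
    ph,h,c=p; N=e*np.cos(ph)-up*np.sin(ph); T=-e*np.sin(ph)-up*np.cos(ph)
    g=lambda a,b,l=.03:P+n*l+N*a+T*b
    return [g(h,c),g(h,c-.06),g(h-.066,c)]
def fitj(uv,P,p0=(.7,.05,.04)):
    r=least_squares(lambda p:(w2p("side",jar(p,P))-uv).ravel(),p0)
    P0=P-np.array([.6097,.1430,.036]); j=[(q-np.array([.6097,.1430,.036])) for q in jar(r.x,P)]
    print("phi",np.degrees(r.x[0]).round(1),"h",r.x[1].round(4),"c",r.x[2].round(4),"res",r.fun.round(1),"edge X,H mm",(j[0]@e*1e3).round(1),(j[0][2]*1e3).round(1))
E
python3 - <<'E'
from jf import *
uv=np.array([(400,445),(308,310),(556,395)])/7.5+[210,180]-.5
fitj(uv,state()["eef_pos"])
E
```

```text
phi 26.8 h 0.0384 c 0.0387 res [-0.3  0.5 -0.5 -0.3  0.7 -0.1] edge X,H mm -9.6 19.2
```

Request:
move_arm --pt "0.01 0 0 0" --pt "0.01 0 0 0" --pt "0.003 0 0 0" --pt "0 0 0 0"

```text
t: 48.6
eef_pos: [0.583, 0.135, 0.0809]
ee_rot: [-0.254, 1.594, 0.24]
wrist_force: [0.4, 1.3, -4.5]
grip_width: 0.691
```

```bash
python3 rk.py
```

```text
X -27.9 lat 0.5 H 44.9 yaw 108.0 F [ 0.4  1.3 -4.5] M [ 0.08 -0.05 -0.08] w 58.8 t 48.6 tilt [-0.035 -0.015]
```

Request:
move_arm --pt "-0.003 0 0.012 0" --pt "-0.003 0 0.014 0"

```text
t: 48.8
eef_pos: [0.6052, 0.1422, 0.0852]
ee_rot: [-0.257, 1.601, 0.24]
wrist_force: [-12.8, -3.9, 0.1]
grip_width: 0.694
```

```bash
python3 rk.py; python3 - <<'E'
from h import *
i=camera("side");crop("side",i,210,310,180,260,7.5,"s18")
E
```

```text
X -4.5 lat 0.6 H 49.2 yaw 108.0 F [-12.8  -3.9   0.1] M [-0.92  3.16  0.  ] w 59.0 t 48.8 tilt [-0.042 -0.018]
```

View pics/s18.png

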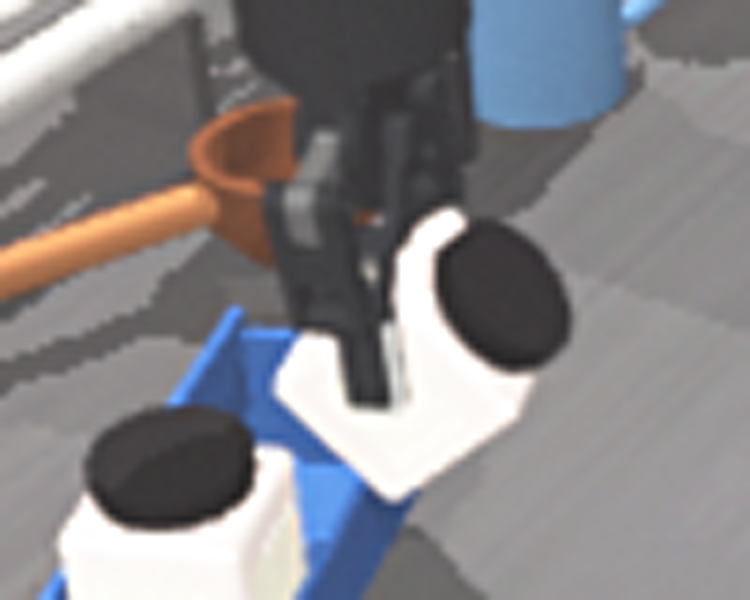

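```bash
python3 - <<'E'
from jf import *
uv=np.array([(395,499),(275,382),(524,412)])/7.5+[210,180]-.5
fitj(uv,state()["eef_pos"])
E
```

```text
phi 41.4 h 0.0318 c 0.0422 res [ 0.1  0.4 -0.6 -0.2  0.5 -0.1] edge X,H mm -6.7 -3.3
```

Request:
move_arm --pt "0.002 0 0.012 0" --pt "0.002 0 0.012 0"

```text
t: 49.05
eef_pos: [0.6281, 0.1497, 0.0819]
ee_rot: [-0.258, 1.605, 0.239]
wrist_force: [-11.0, -4.3, 2.9]
grip_width: 0.696
```

```bash
python3 rk.py; python3 - <<'E'
from h import *
i=camera("side");crop("side",i,210,310,180,260,7.5,"s19")
E
```

```text
X 19.5 lat 0.8 H 45.9 yaw 108.0 F [-11.   -4.3   2.9] M [-0.96  2.92  0.03] w 59.1 t 49.0 tilt [-0.045 -0.02 ]
```

View pics/s19.png

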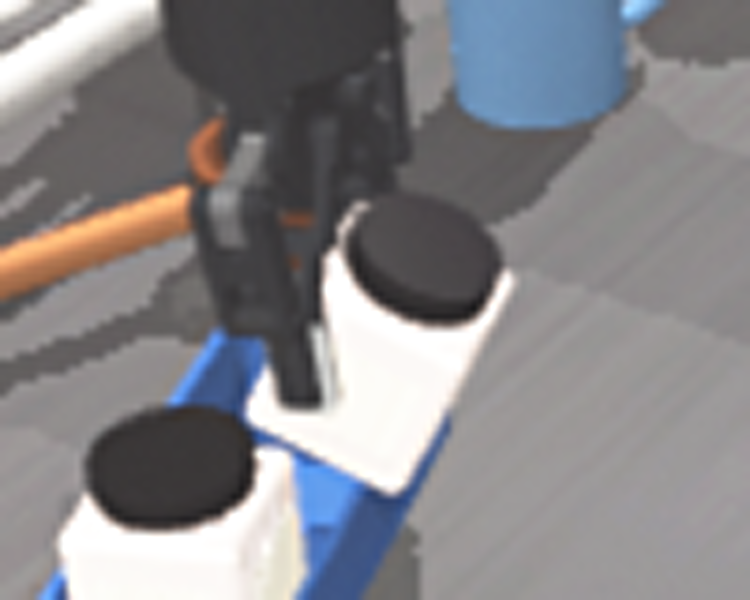

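```bash
python3 - <<'E'
from jf import *
uv=np.array([(398,493),(245,412),(512,277)])/7.5+[210,180]-.5
fitj(uv,state()["eef_pos"],(1.1,.03,.04))
E
```

```text
phi 68.2 h 0.0154 c 0.0474 res [ 3.2 -3.7  1.7 -2.5 -4.6  5.7] edge X,H mm -17.6 13.6
```

Request:
move_arm --pt "-0.012 0 0 0" --pt "-0.006 0 0.01 0" --pt "0 0 0.008 0" --pt "0 0 0 0"

```text
t: 49.5
eef_pos: [0.6479, 0.1568, 0.101]
ee_rot: [-0.257, 1.603, 0.24]
wrist_force: [-0.8, 0.0, -3.4]
grip_width: 0.695
```

```bash
python3 rk.py; python3 - <<'E'
from h import *
i=camera("side");crop("side",i,200,300,170,250,7.5,"s20")
i=camera("top");crop("top",i,180,340,130,260,5,"t3")
E
```

```text
X 40.6 lat 1.7 H 65.0 yaw 108.0 F [-0.8  0.  -3.4] M [ 0.04 -0.11 -0.  ] w 59.1 t 49.5 tilt [-0.044 -0.018]
```

View pics/s20.png

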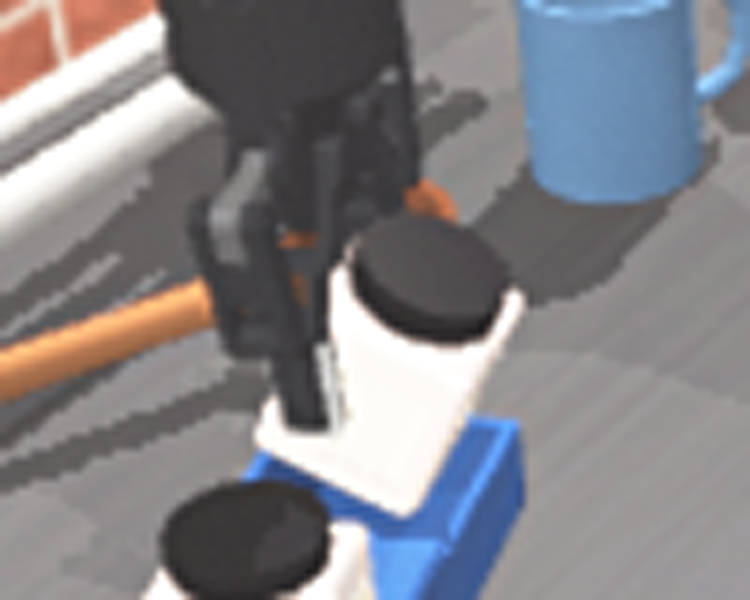

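View pics/t3.png

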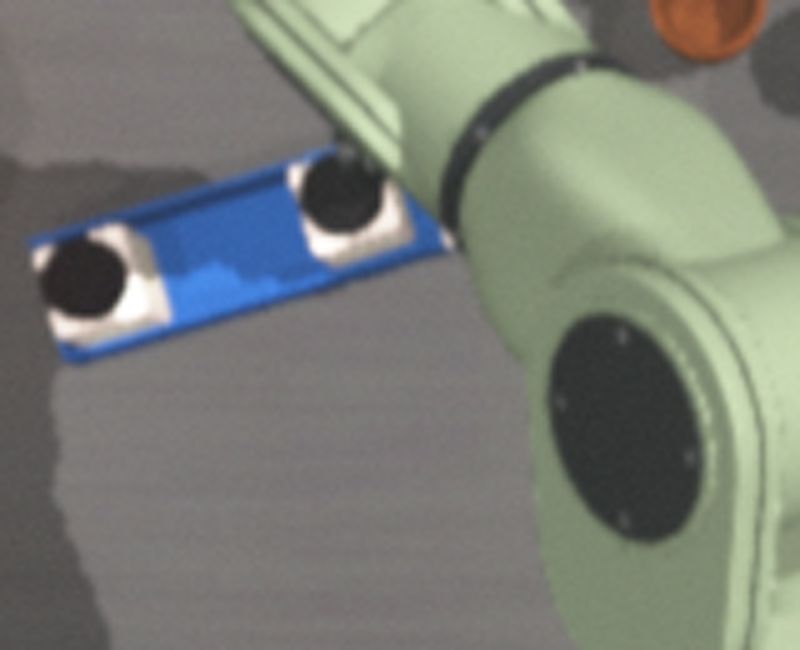

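```bash
cat > jf2.py <<'E'
from jf import *
def pts(p,P):
    ph,h,c,l=p; N=e*np.cos(ph)-up*np.sin(ph); T=-e*np.sin(ph)-up*np.cos(ph)
    g=lambda a,b,w:P+n*(l+w)+N*a+T*b
    return g,N,T
def fit2(uv,P,img,name,u0,v0,s,p0=(1.1,.03,.04,0)):
    f=lambda p:[pts(p,P)[0](p[1],p[2],.03),pts(p,P)[0](p[1],p[2]-.06,.03),pts(p,P)[0](p[1]-.082,p[2]-.03,0)]
    r=least_squares(lambda p:(w2p("side",f(p))-uv).ravel(),p0); p=r.x
    g,N,T=pts(p,P); O=np.array([.6097,.1430,.036]); ed=g(p[1],p[2],0)-O
    print("phi",np.degrees(p[0]).round(1),"h,c,lat mm",(p[1:]*1e3).round(1),"res",r.fun.round(1),"edge X,H",(ed@e*1e3).round(1),(ed[2]*1e3).round(1))
    C=[g(p[1]-a,p[2]-b,w) for a in(0,.066) for b in(0,.06) for w in(.03,-.03)]
    q=((w2p("side",C)-[u0,v0]+.5)*s).astype(int)
    for i in range(8):
        for k in(1,2,4):
            if not i&k: cv2.line(img,tuple(map(int,q[i])),tuple(map(int,q[i|k])),(0,0,255),1)
    cv2.imwrite(f"pics/{name}.png",img)
E
python3 - <<'E'
from jf2 import *
uv=np.array([(405,517),(256,440),(437,262)])/7.5+[200,170]-.5
fit2(uv,state()["eef_pos"],cv2.imread("pics/s20.png"),"o3",200,170,7.5)
E
```

```text
phi 63.9 h,c,lat mm [ 60.   41.7 -35.8] res [ 0.4 -0.1 -0.3 -0.1 -0.   0.2] edge X,H 28.8 -7.4
```

View pics/o3.png

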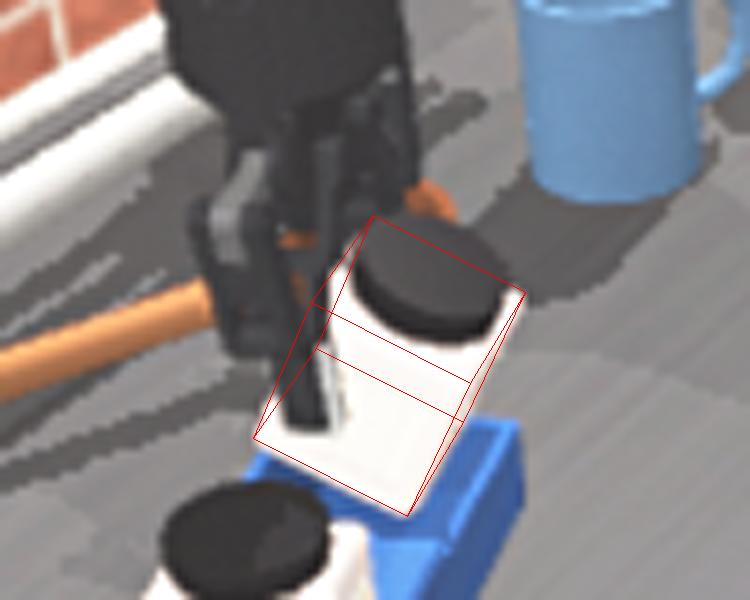

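```bash
sed -i 's/ph,h,c,l=p;/ph,h,c=p[:3]; l=.001;/' jf2.py; python3 - <<'E'
from jf2 import *
uv=np.array([(405,517),(256,440),(437,262)])/7.5+[200,170]-.5
fit2(uv,state()["eef_pos"],cv2.imread("pics/s20.png"),"o3",200,170,7.5,(1.1,.03,.04))
E
```

```text
phi 63.9 h,c,lat mm [29.4 45.2] res [ 0.6  0.6 -1.   0.1  0.4 -0.6] edge X,H 12.2 18.6
```

View pics/o3.png

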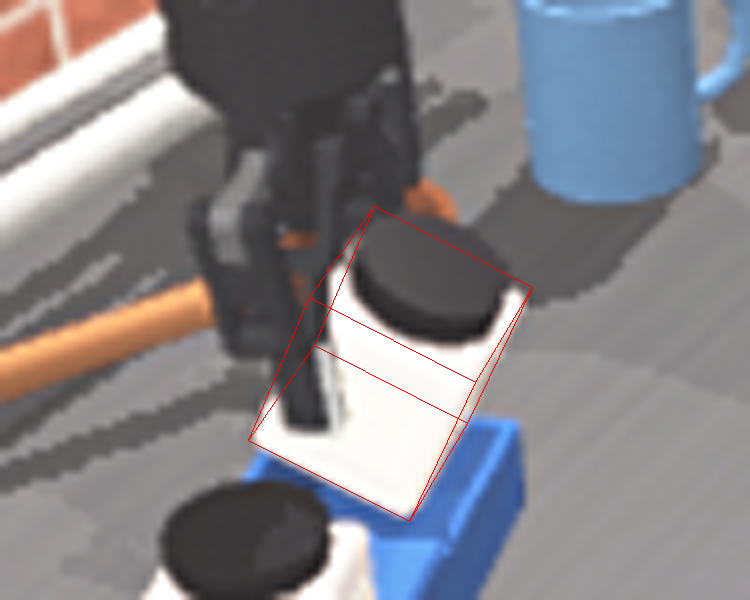

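Request:
move_arm --pt "0.006 -0.0015 -0.004 0" --pt "0.012 0 0 0" --pt "0.012 0 0 0" --pt "0.006 0 0 0" --pt "0 0 0 0" --pt "0 0 0 0"

```text
t: 50.2
eef_pos: [0.6501, 0.1558, 0.0697]
ee_rot: [-0.248, 1.577, 0.242]
wrist_force: [1.8, 1.0, -0.6]
grip_width: 0.695
```

```bash
python3 rk.py; python3 - <<'E'
from h import *
i=camera("side");crop("side",i,200,300,170,250,7.5,"s21")
E
```

```text
X 42.4 lat 0.1 H 33.7 yaw 107.8 F [ 1.8  1.  -0.6] M [ 0.14 -0.42  0.02] w 59.1 t 50.2 tilt [-0.019 -0.007]
```

View pics/s21.png

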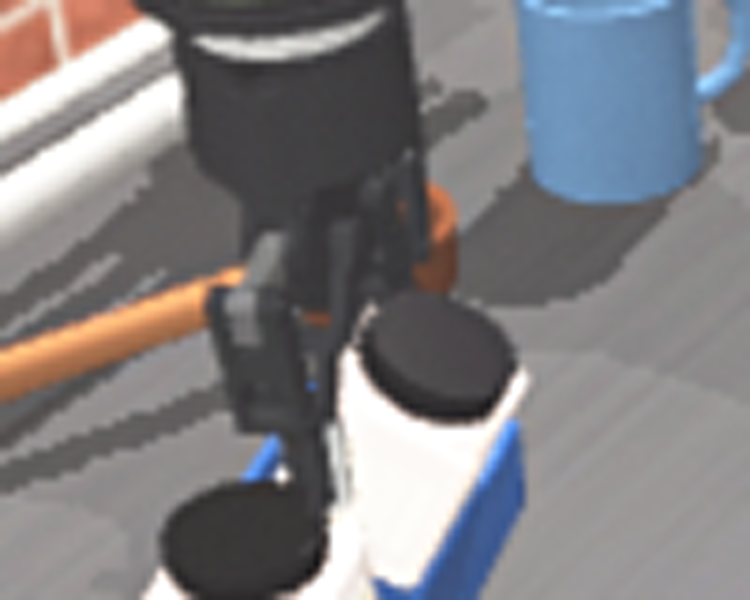

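Request:
move_arm --pt "-0.002 0 -0.006 0" --pt "0 0 -0.002 0" --pt "0 0 0 0" --pt "0 0 0 0"

```text
t: 50.65
eef_pos: [0.6458, 0.1543, 0.0725]
ee_rot: [-0.244, 1.566, 0.244]
wrist_force: [2.4, 1.3, 0.7]
grip_width: 0.694
```

```bash
python3 rk.py
```

```text
X 37.8 lat -0.0 H 36.5 yaw 107.8 F [2.4 1.3 0.7] M [ 0.24 -0.57  0.05] w 59.0 t 50.6 tilt [-0.009 -0.002]
```

Request:
move_arm --pt "-0.003 0 0.004 0" --pt "0 0 0.004 0" --pt "0 0 0 0" --pt "0 0 0 0"

```text
t: 51.05
eef_pos: [0.6526, 0.1563, 0.0741]
ee_rot: [-0.246, 1.571, 0.243]
wrist_force: [0.0, 0.3, -4.4]
grip_width: 0.689
```

```bash
python3 rk.py; python3 - <<'E'
from h import *
i=camera("side");crop("side",i,200,300,180,260,7.5,"s22")
E
```

```text
X 44.9 lat -0.2 H 38.1 yaw 107.8 F [ 0.   0.3 -4.4] M [ 0.02 -0.11  0.02] w 58.6 t 51.0 tilt [-0.014 -0.004]
```

View pics/s22.png

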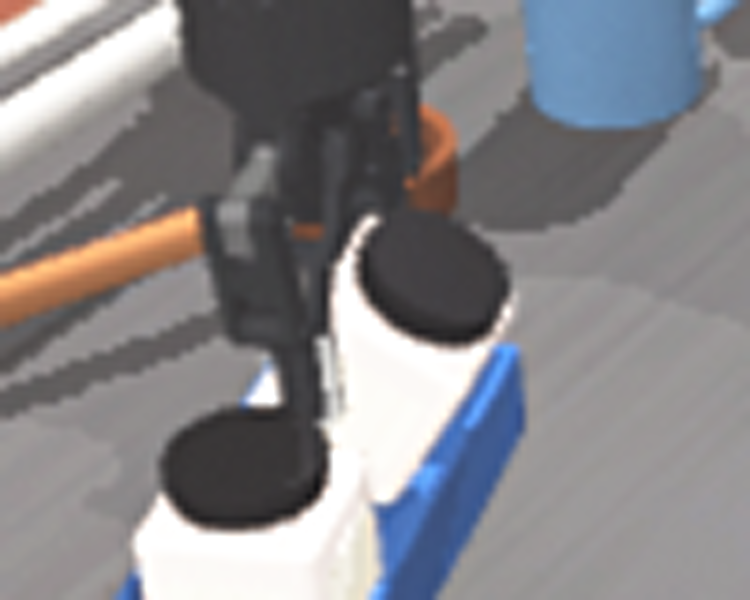

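```bash
python3 - <<'E'
from jf2 import *
uv=np.array([(388,507),(243,402),(438,262)])/7.5+[200,180]-.5
fit2(uv,state()["eef_pos"],cv2.imread("pics/s22.png"),"o4",200,180,7.5,(1.1,.03,.04))
E
```

```text
phi 56.8 h,c,lat mm [27.9 43.1] res [-0.2 -0.2 -1.   1.3  1.2 -1. ] edge X,H 24.1 -8.9
```

View pics/o4.png

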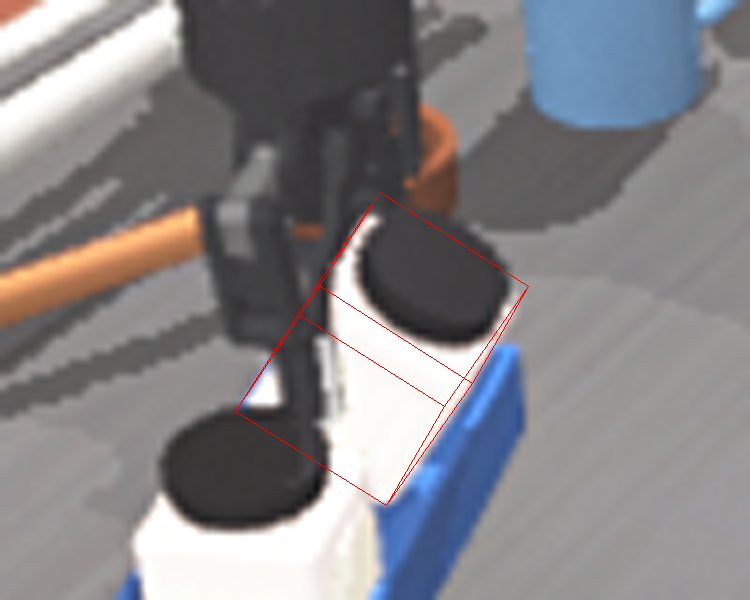

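Request:
move_arm --pt "0.008 0 -0.002 0" --pt "0.01 0 0 0" --pt "0.005 0 0 0" --pt "0 0 0 0"

```text
t: 51.5
eef_pos: [0.6559, 0.1578, 0.0553]
ee_rot: [-0.24, 1.554, 0.244]
wrist_force: [-3.4, -1.5, 2.7]
grip_width: 0.698
```

```bash
python3 rk.py
```

```text
X 48.5 lat 0.2 H 19.3 yaw 107.7 F [-3.4 -1.5  2.7] M [-0.43  1.11  0.01] w 59.3 t 51.5 tilt [0.003 0.003]
```

Request:
move_arm --pt "-0.003 0 -0.005 0" --pt "0 0 -0.003 0" --pt "0 0 0 0"

```text
t: 51.8
eef_pos: [0.6524, 0.1567, 0.0597]
ee_rot: [-0.236, 1.54, 0.246]
wrist_force: [-0.3, -0.3, -3.8]
grip_width: 0.695
```

```bash
python3 rk.py; python3 - <<'E'
from h import *
i=camera("side");crop("side",i,200,300,180,260,7.5,"s23")
E
```

```text
X 44.8 lat 0.2 H 23.7 yaw 107.6 F [-0.3 -0.3 -3.8] M [ 0.02 -0.04  0.02] w 59.1 t 51.8 tilt [0.016 0.009]
```

View pics/s23.png

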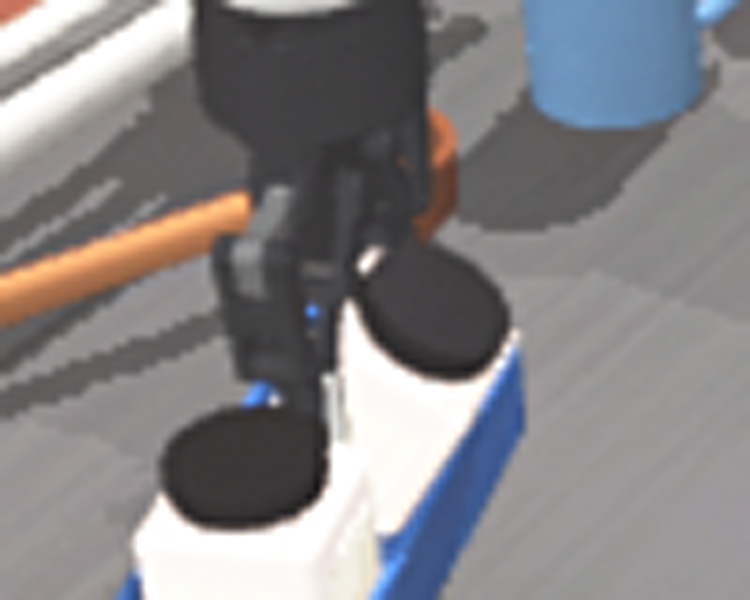

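Request:
move_arm --pt "0.006 0 -0.003 0" --pt "0.005 0 -0.002 0" --pt "0 0 0 0"

```text
t: 52.15
eef_pos: [0.6546, 0.1575, 0.0546]
ee_rot: [-0.23, 1.521, 0.247]
wrist_force: [-0.0, 0.3, -3.5]
grip_width: 0.696
```

```bash
python3 rk.py
```

```text
X 47.2 lat 0.3 H 18.6 yaw 107.5 F [-0.   0.3 -3.5] M [-0.04  0.09  0.01] w 59.2 t 52.1 tilt [0.035 0.016]
```

Request:
move_arm --pt "0.003 0 -0.006 0" --pt "0.001 0 -0.004 0" --pt "0 0 0 0"

```text
t: 52.45
eef_pos: [0.654, 0.1572, 0.0558]
ee_rot: [-0.223, 1.495, 0.249]
wrist_force: [-0.7, 0.3, -4.6]
grip_width: 0.696
```

```bash
python3 rk.py; python3 - <<'E'
from h import *
i=camera("side");crop("side",i,200,300,180,260,7.5,"s24")
E
```

```text
X 46.5 lat 0.3 H 19.8 yaw 107.4 F [-0.7  0.3 -4.6] M [ 0.01  0.11 -0.04] w 59.2 t 52.5 tilt [0.059 0.026]
```

View pics/s24.png

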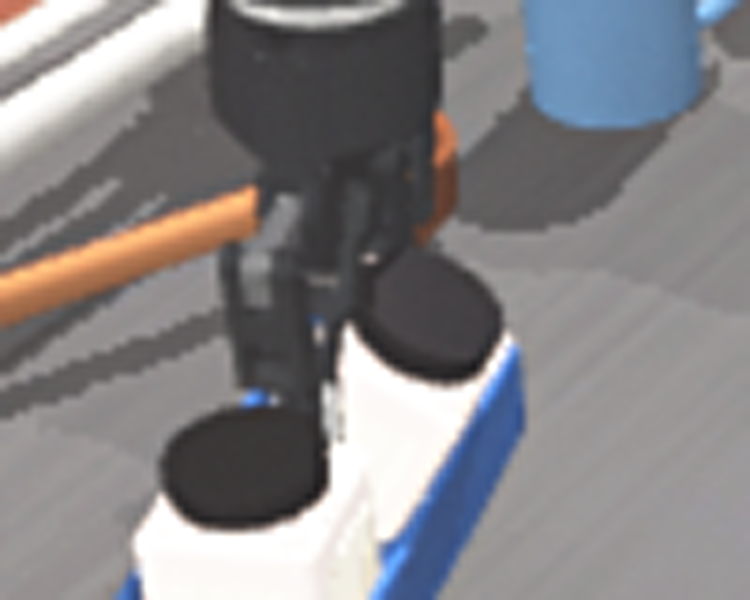

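Request:
move_arm --pt "0 0 0 0" --pt "0 0 0 0" --pt "0 0 0 0" --pt "0 0 0 0" --jaw 52

```text
t: 52.9
eef_pos: [0.6518, 0.1566, 0.0539]
ee_rot: [-0.225, 1.501, 0.249]
wrist_force: [0.5, 0.2, 0.4]
grip_width: 0.793
```

```bash
python3 rk.py; python3 - <<'E'
from h import *
i=camera("side");crop("side",i,200,300,180,260,7.5,"s25")
E
```

```text
X 44.3 lat 0.3 H 17.9 yaw 107.4 F [0.5 0.2 0.4] M [-0.01  0.1  -0.03] w 67.4 t 52.9 tilt [0.054 0.024]
```

View pics/s25.png

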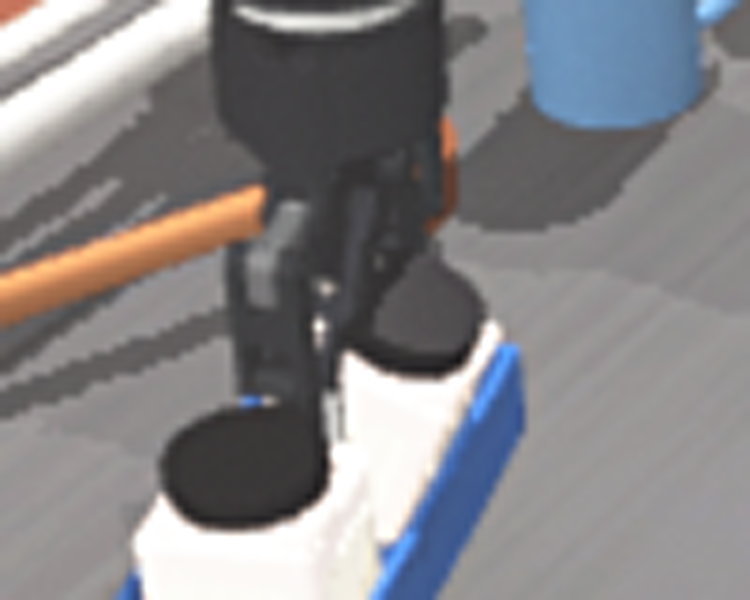

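Request:
move_arm --pt "-0.005 0 0 0" --pt "-0.01 0 0 0" --pt "-0.015 0 0 0" --pt "-0.015 0 0 0" --pt "-0.02 0 0 0" --pt "-0.02 0 0 0" --pt "-0.02 0 0 0" --pt "0 0 0 0"

```text
t: 53.75
eef_pos: [0.6458, 0.1545, 0.1708]
ee_rot: [-0.224, 1.497, 0.25]
wrist_force: [0.1, 0.6, -0.7]
grip_width: 0.799
```

```bash
python3 rk.py; python3 - <<'E'
from h import *
i=camera("side");crop("side",i,200,300,180,260,7.5,"s26")
E
```

```text
X 37.9 lat 0.1 H 134.8 yaw 107.5 F [ 0.1  0.6 -0.7] M [0.02 0.05 0.04] w 67.9 t 53.8 tilt [0.057 0.025]
```

View pics/s26.png

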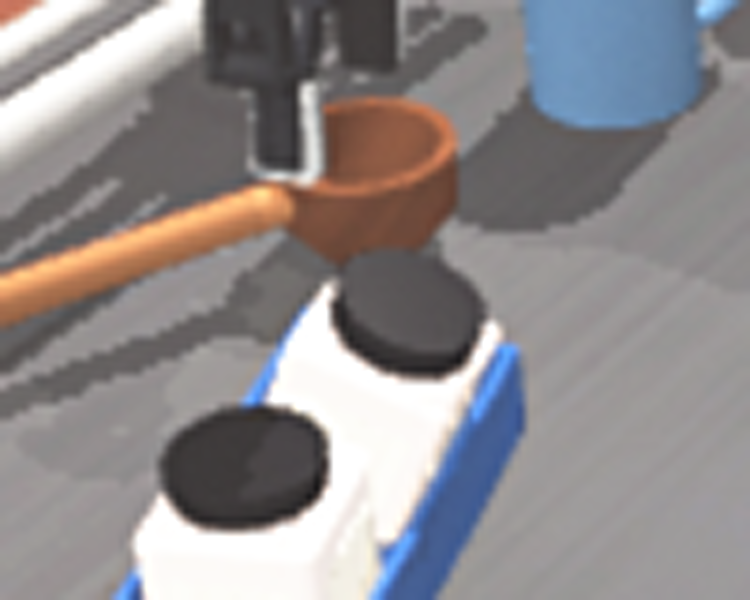

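Request:
move_arm --pt "0 0 -0.02 0" --pt "0 0 -0.03 0" --pt "0 0 -0.03 0" --pt "0 0 -0.015 0" --pt "0 0 -0.003 0" --pt "0 0 0 0" --pt "0 0 0 0" --jaw 255

```text
t: 54.5
eef_pos: [0.5485, 0.1237, 0.1641]
ee_rot: [-0.225, 1.499, 0.249]
wrist_force: [0.9, 0.8, 0.3]
grip_width: 0.006
```

```bash
python3 rk.py
```

```text
X -64.2 lat -0.0 H 128.1 yaw 107.4 F [0.9 0.8 0.3] M [-0.05  0.09 -0.01] w 0.5 t 54.5 tilt [0.055 0.024]
```

Request:
move_arm --pt "0.02 0 0 0" --pt "0.025 0 0 0" --pt "0.02 0 0 0" --pt "0.008 0 0 0" --pt "0 0 0 0" --pt "0 0 0 0"

```text
t: 55.1
eef_pos: [0.5563, 0.1276, 0.0892]
ee_rot: [-0.223, 1.496, 0.25]
wrist_force: [0.5, -0.1, -0.5]
grip_width: -0.001
```

```bash
python3 rk.py; python3 - <<'E'
from h import *
i=camera("side");crop("side",i,200,320,170,260,6.5,"s27")
i=camera("top");crop("top",i,180,340,130,260,5,"t4")
E
```

```text
X -55.5 lat 1.4 H 53.2 yaw 107.4 F [ 0.5 -0.1 -0.5] M [-0.08  0.05 -0.05] w -0.1 t 55.1 tilt [0.058 0.026]
```

View pics/s27.png

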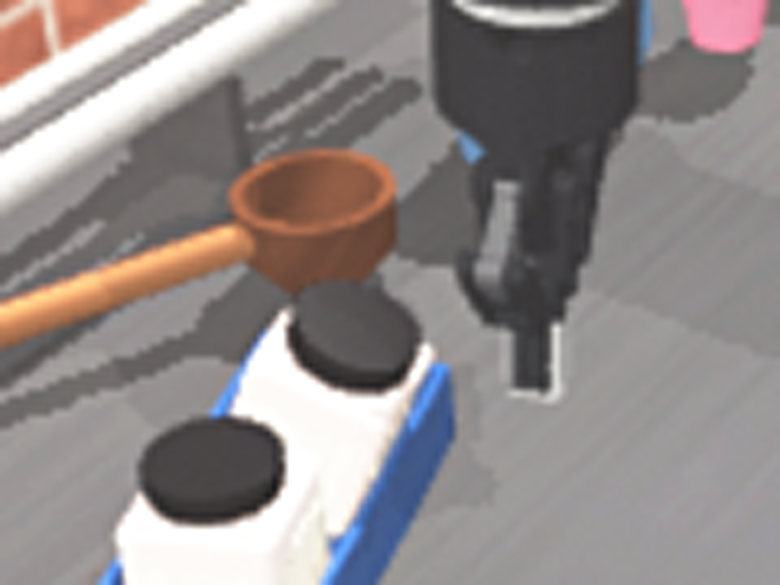

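View pics/t4.png

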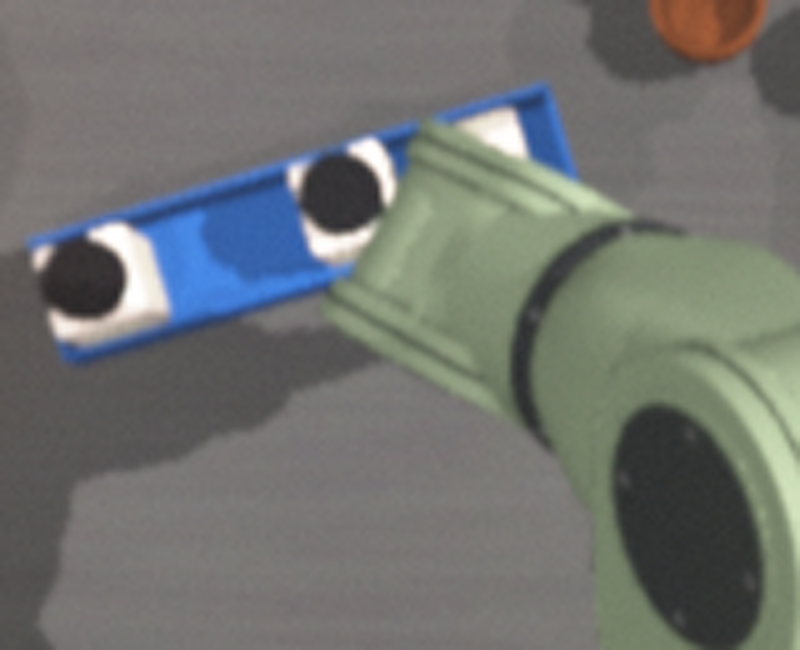

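Request:
move_arm --pt "0 0 0.012 0" --pt "0 0 0.012 0" --pt "0 0 0.006 0" --pt "0 0 0 0"

```text
t: 55.6
eef_pos: [0.5867, 0.1366, 0.0944]
ee_rot: [-0.222, 1.492, 0.249]
wrist_force: [-0.6, 0.0, -0.3]
grip_width: 0.003
```

```bash
python3 rk.py; python3 - <<'E'
from h import *
i=camera("side");crop("side",i,200,320,170,260,6.5,"s28")
E
```

```text
X -23.9 lat 0.8 H 58.4 yaw 107.4 F [-0.6  0.  -0.3] M [-0.05  0.13 -0.06] w 0.3 t 55.6 tilt [0.062 0.027]
```

View pics/s28.png

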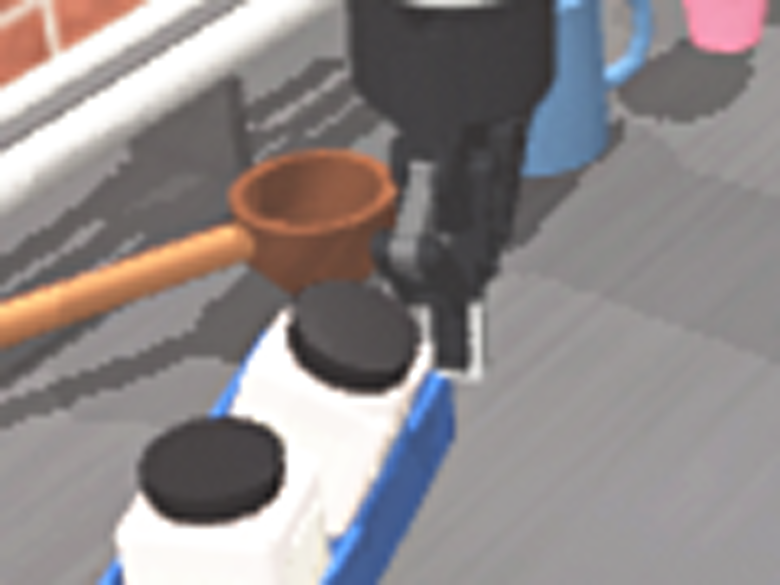

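Request:
move_arm --pt "0.008 0 0.004 0" --pt "0.003 0 0.01 0" --pt "0.001 0 0.01 0"

```text
t: 55.95
eef_pos: [0.5976, 0.1395, 0.0818]
ee_rot: [-0.234, 1.522, 0.243]
wrist_force: [-102.5, -30.7, 66.5]
grip_width: 0.0
```

```bash
python3 rk.py; python3 - <<'E'
from h import *
i=camera("side");crop("side",i,200,320,170,260,6.5,"s29")
E
```

```text
X -12.6 lat 0.3 H 45.8 yaw 107.5 F [-102.5  -30.7   66.5] M [-6.2  20.32 -0.03] w 0.0 t 56.0 tilt [0.034 0.011]
```

View pics/s29.png

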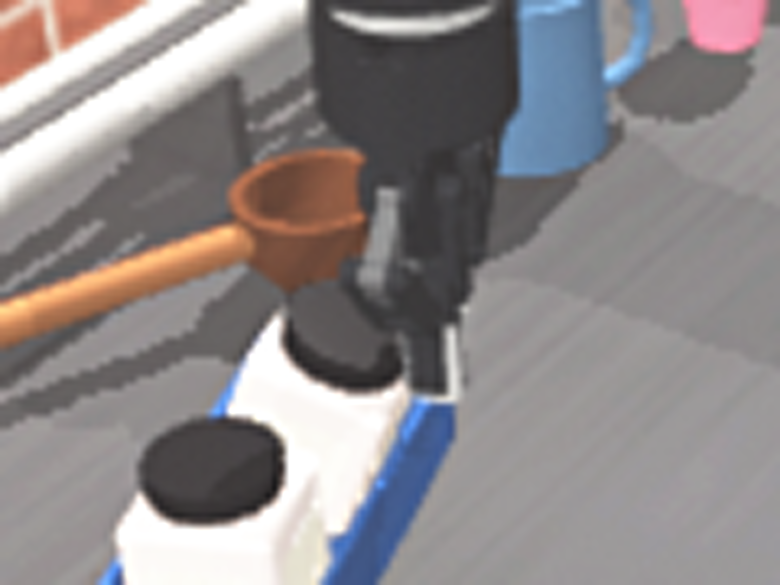

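Request:
move_arm --pt "0 0 -0.006 0" --pt "0 0 0 0"

```text
t: 56.2
eef_pos: [0.5925, 0.138, 0.0801]
ee_rot: [-0.234, 1.522, 0.244]
wrist_force: [0.4, 0.4, 0.2]
grip_width: -0.001
```

```bash
python3 rk.py; python3 - <<'E'
from h import *
i=camera("side");crop("side",i,200,320,170,260,6.5,"s30")
E
```

```text
X -17.9 lat 0.4 H 44.1 yaw 107.5 F [0.4 0.4 0.2] M [ 0.   -0.01 -0.02] w -0.1 t 56.2 tilt [0.034 0.011]
```

View pics/s30.png

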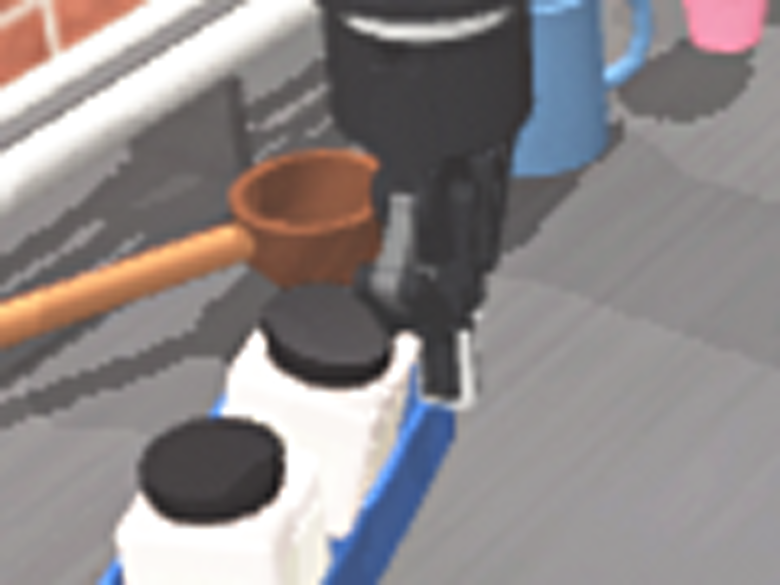

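Request:
move_arm --pt "0 0 -0.02 0" --pt "-0.01 0 -0.03 0" --pt "-0.03 0 -0.03 0" --pt "-0.03 0 -0.03 0" --pt "-0.03 -0.04 -0.02 0" --pt "0 -0.04 -0.02 0" --pt "0 -0.04 0 0" --pt "0 -0.04 0 0" --pt "0 0 0 0"

```text
t: 57.15
eef_pos: [0.4954, -0.0624, 0.1741]
ee_rot: [-0.235, 1.512, 0.246]
wrist_force: [-0.9, 1.8, -0.8]
grip_width: -0.001
```

```bash
python3 rk.py; python3 - <<'E'
from h import *
i=camera("side");crop("side",i,200,320,170,260,6.5,"s31")
i=camera("top");crop("top",i,180,340,130,260,5,"t5")
E
```

```text
X -170.7 lat -161.5 H 138.1 yaw 107.7 F [-0.9  1.8 -0.8] M [ 0.05  0.02 -0.02] w -0.1 t 57.1 tilt [0.043 0.014]
```

View pics/s31.png

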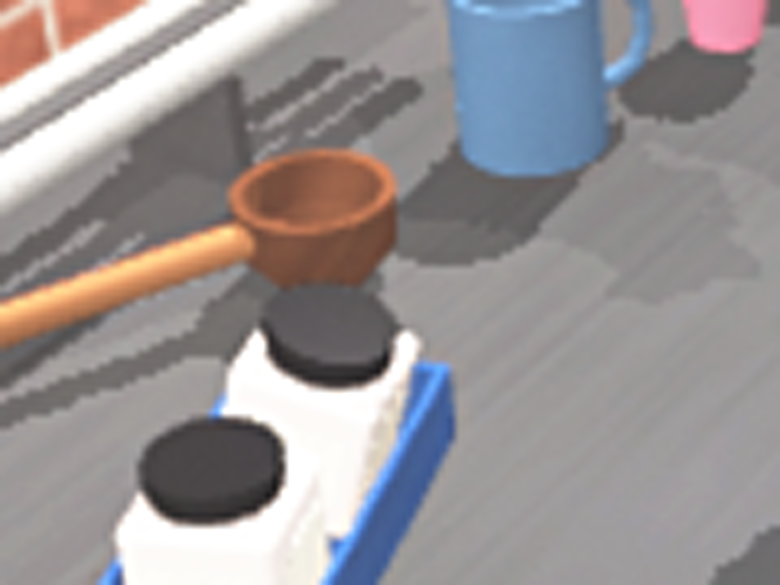

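View pics/t5.png

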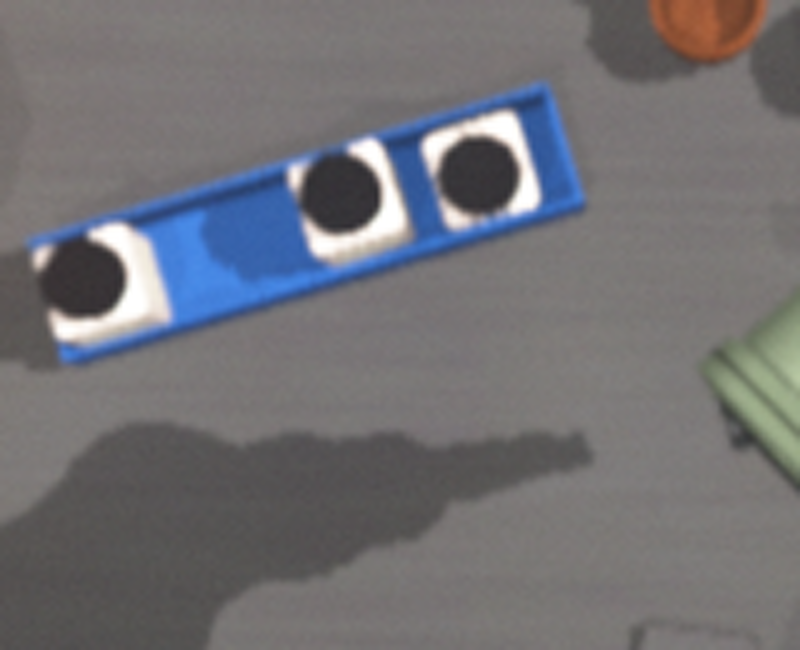

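```bash
cat > up.py <<'E'
from h import *
from scipy.optimize import least_squares
import sys
e=np.array([.9537,.3007,0]); n=np.array([-.3007,.9537,0]); up=np.array([0,0,1.])
def draw(img,n_,B,th,u0,v0,s,off):
    N=up*np.cos(th)-e*np.sin(th); E=e*np.cos(th)+up*np.sin(th)
    C=[B+N*a+E*b+n*w for a in(0,.066) for b in(-.03,.03) for w in(-.03,.03)]
    q=((w2p(n_,C)-[u0,v0]+.5)*s).astype(int)
    for i in range(8):
        for k in(1,2,4):
            if not i&k: cv2.line(img,tuple(map(int,q[i])),tuple(map(int,q[i|k])),(0,0,255),1)
    a=np.linspace(0,2*np.pi,40)
    L=[B+N*.082+.027*(E*np.cos(t)+n*np.sin(t)) for t in a]
    q=((w2p(n_,L)-[u0,v0]+.5)*s).astype(int)
    cv2.polylines(img,[q.reshape(-1,1,2)],True,(0,255,255),1)
def fitlid(t,s,th=None):
    # lid-top centres in both views -> 3D point
    f=lambda X:np.r_[(w2p("top",[X])[0]-t),(w2p("side",[X])[0]-s)]
    r=least_squares(f,[.64,.2,.08]); return r.x,r.fun
E
python3 - <<'E'
from up import *
ct=lambda u,v:np.array([180+(u+.5)/5-.5,130+(v+.5)/5-.5]); cs=lambda u,v:np.array([200+(u+.5)/6.5-.5,170+(v+.5)/6.5-.5])
for nm,t,s in [("stand1",(341,193),(210,463)),("new",(478,174),(328,326))]:
    X,f=fitlid(ct(*t),cs(*s)); print(nm,X.round(4),f.round(1))
E
```

```text
stand1 [0.6266 0.2392 0.0834] [-0.2 -0.2  0.2  0. ]
new [0.6382 0.1531 0.0904] [-0.1 -0.1  0.1  0. ]
```

```bash
python3 d.py .6409 .1539 .175 107.5
```

```text
delta mm [  9.3 156.5 204. ] twist 0.5 | jawyaw 108.0 pos [ 0.4949 -0.058   0.1745] w -0.2 F [-0.8  1.  -0.3] t 57.25 tilt [ 0.043  0.016 -0.999]
```

Request:
move_arm --pt "0 0.02 0.025 0.5" --pt "0.002 0.03 0.04 0" --pt "0.002 0.03 0.04 0" --pt "0.002 0.03 0.038 0" --pt "0.002 0.025 0.032 0" --pt "0 0.012 0.016 0" --pt "0 0.004 0.006 0" --pt "0 0 0 0" --pt "0 0 0 0" --jaw 36

```text
t: 58.15
eef_pos: [0.6385, 0.1654, 0.175]
ee_rot: [-0.236, 1.51, 0.257]
wrist_force: [-0.5, 0.0, 0.5]
grip_width: 0.859
```

```bash
python3 d.py .6409 .1539 .064 107.5; python3 rk.py
```

```text
delta mm [110.8 -12.3  -6.6] twist 0.6 | jawyaw 108.1 pos [0.6385 0.1654 0.175 ] w 73.0 F [-0.5  0.   0.5] t 58.15 tilt [ 0.044  0.021 -0.999]
X 34.2 lat 12.7 H 139.0 yaw 108.1 F [-0.5  0.   0.5] M [-0.05  0.06  0.06] w 73.0 t 58.1 tilt [0.044 0.021]
```

Request:
move_arm --pt "0 -0.009 -0.004 0.6" --pt "0 -0.003 -0.002 0" --pt "0 0 0 0" --pt "0 0 0 0"

```text
t: 58.55
eef_pos: [0.6359, 0.1489, 0.1751]
ee_rot: [-0.226, 1.511, 0.246]
wrist_force: [-0.2, 0.3, 0.6]
grip_width: 0.856
```

```bash
python3 d.py .6409 .1539 .064 107.5; python3 rk.py
```

```text
delta mm [111.3   2.7   0.9] twist -0.1 | jawyaw 107.4 pos [0.6359 0.1489 0.1751] w 72.8 F [-0.2  0.3  0.6] t 58.55 tilt [ 0.045  0.019 -0.999]
X 26.8 lat -2.3 H 139.1 yaw 107.4 F [-0.2  0.3  0.6] M [-0.02  0.07 -0.07] w 72.8 t 58.5 tilt [0.045 0.019]
```

Request:
move_arm --pt "0.015 0.002 0.001 0" --pt "0.025 0 0 0" --pt "0.015 0 0 0" --pt "0.005 0 0 0" --pt "0 0 0 0"

```text
t: 59.05
eef_pos: [0.639, 0.1525, 0.111]
ee_rot: [-0.226, 1.511, 0.246]
wrist_force: [-0.4, -0.0, -0.2]
grip_width: 0.858
```

```bash
python3 d.py .6409 .1539 .064 107.5; python3 rk.py
```

```text
delta mm [47.1  0.5 -0. ] twist -0.2 | jawyaw 107.3 pos [0.639  0.1525 0.111 ] w 72.9 F [-0.4 -0.  -0.2] t 59.05 tilt [ 0.044  0.02  -0.999]
X 30.8 lat 0.2 H 75.0 yaw 107.3 F [-0.4 -0.  -0.2] M [-0.02  0.   -0.03] w 72.9 t 59.0 tilt [0.044 0.02 ]
```

Request:
move_arm --pt "0.012 0 0 0" --pt "0.015 0 0 0" --pt "0.01 0 0 0" --pt "0.004 0 0 0" --pt "0 0 0 0"

```text
t: 59.55
eef_pos: [0.6413, 0.1536, 0.0673]
ee_rot: [-0.226, 1.51, 0.246]
wrist_force: [0.7, 0.3, 0.0]
grip_width: 0.863
```

```bash
python3 d.py .6409 .1539 .064 107.5; python3 rk.py; python3 - <<'E'
from h import *
i=camera("side");crop("side",i,200,320,170,260,6.5,"s32")
E
```

```text
delta mm [ 3.3  0.4 -0.4] twist -0.2 | jawyaw 107.3 pos [0.6413 0.1536 0.0673] w 73.3 F [0.7 0.3 0. ] t 59.55 tilt [ 0.045  0.02  -0.999]
X 33.3 lat 0.6 H 31.3 yaw 107.3 F [0.7 0.3 0. ] M [ 0.02  0.06 -0.02] w 73.3 t 59.5 tilt [0.045 0.02 ]
```

View pics/s32.png

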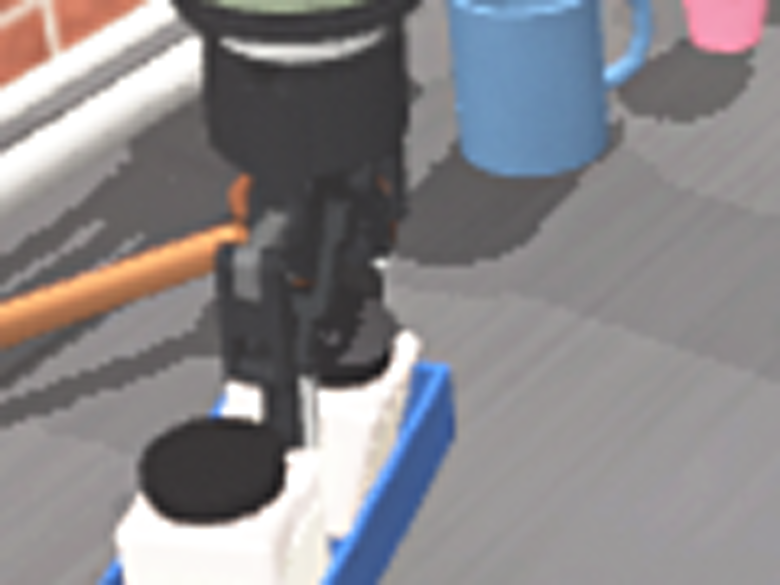

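Request:
move_arm --pt "0.002 0 0 0" --pt "0 0 0 0" --pt "0 0 0 0" --pt "0 0 0 0" --pt "0 0 0 0" --pt "-0.006 0 0 0" --pt "-0.006 0 0 0" --pt "0 0 0 0" --jaw 255

```text
t: 60.4
eef_pos: [0.641, 0.1534, 0.0796]
ee_rot: [-0.226, 1.509, 0.246]
wrist_force: [-0.0, 0.3, -3.6]
grip_width: 0.692
```

```bash
python3 rk.py
```

```text
X 33.0 lat 0.5 H 43.6 yaw 107.3 F [-0.   0.3 -3.6] M [-0.07  0.09  0.  ] w 58.8 t 60.4 tilt [0.046 0.02 ]
```

Request:
move_arm --pt "0 0 -0.005 0" --pt "0 0 -0.002 0" --pt "0 0 0 0" --pt "0.005 0 0 0" --pt "0.004 0 0 0" --pt "0.002 0 0 0" --pt "0 0 0 0"

```text
t: 61.1
eef_pos: [0.636, 0.1519, 0.0681]
ee_rot: [-0.224, 1.504, 0.246]
wrist_force: [1.9, 0.5, -1.6]
grip_width: 0.687
```

```bash
python3 rk.py; python3 - <<'E'
from h import *
i=camera("side");crop("side",i,200,320,170,260,6.5,"s33")
E
```

```text
X 27.7 lat 0.6 H 32.1 yaw 107.3 F [ 1.9  0.5 -1.6] M [-0.01 -0.22  0.05] w 58.4 t 61.1 tilt [0.051 0.022]
```

View pics/s33.png

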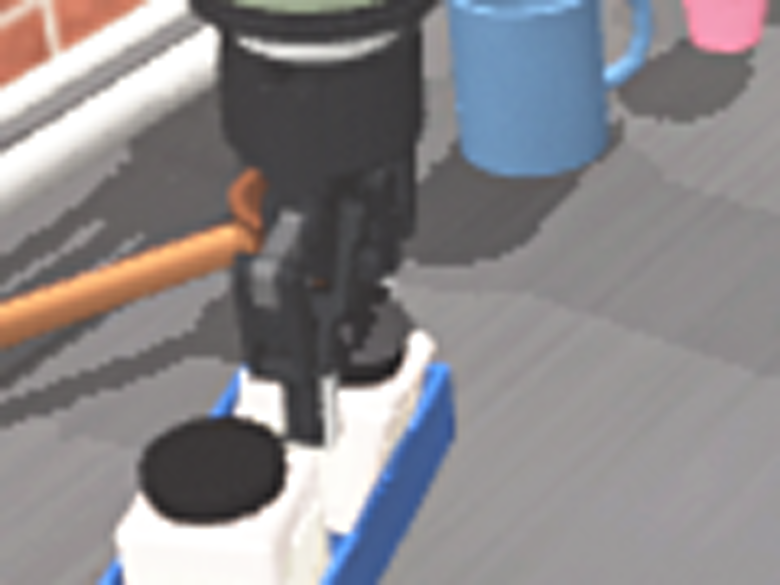

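Request:
move_arm --pt "0.004 0 0.001 0" --pt "0.003 0 0.001 0" --pt "0 0 0 0"

```text
t: 61.45
eef_pos: [0.6406, 0.1531, 0.0651]
ee_rot: [-0.223, 1.498, 0.245]
wrist_force: [0.1, 0.1, -3.7]
grip_width: 0.696
```

```bash
python3 rk.py
```

```text
X 32.5 lat 0.4 H 29.1 yaw 107.3 F [ 0.1  0.1 -3.7] M [ 0.02  0.2  -0.03] w 59.2 t 61.5 tilt [0.057 0.023]
```

Request:
move_arm --pt "0 0 0 0" --pt "0 0 0 0" --pt "0 0 0 0" --pt "0 0 0 0" --jaw 36

```text
t: 61.85
eef_pos: [0.64, 0.153, 0.0645]
ee_rot: [-0.224, 1.5, 0.245]
wrist_force: [0.1, -0.2, 0.3]
grip_width: 0.862
```

```bash
python3 rk.py; python3 - <<'E'
from h import *
i=camera("side");crop("side",i,200,320,170,260,6.5,"s34")
E
```

```text
X 31.9 lat 0.4 H 28.5 yaw 107.3 F [ 0.1 -0.2  0.3] M [0.01 0.02 0.02] w 73.3 t 61.9 tilt [0.055 0.022]
```

View pics/s34.png

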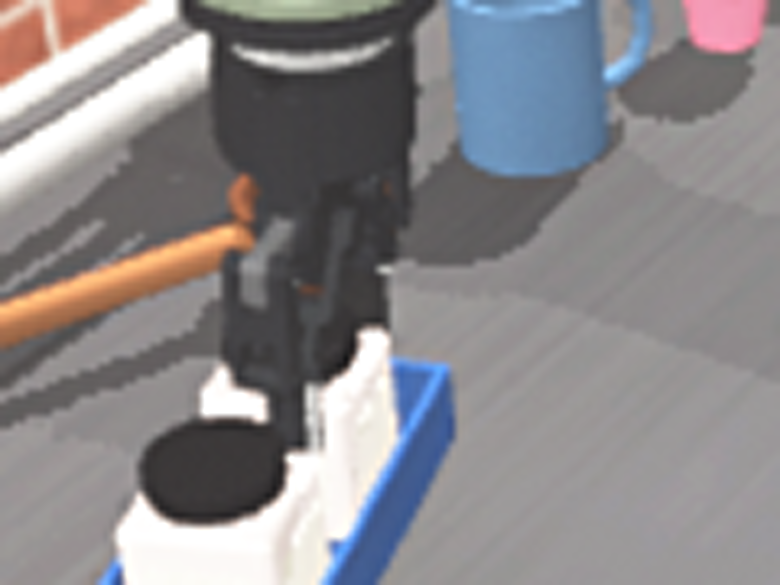

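The jar has dropped upright, so I'll lift straight out and check from both cameras.

Request:
move_arm --pt "-0.01 0 0 0" --pt "-0.02 0 0 0" --pt "-0.03 0 0 0" --pt "-0.04 0 0 0" --pt "-0.03 0 0 0" --pt "0 -0.03 -0.03 0" --pt "0 -0.04 -0.04 0" --pt "0 -0.04 -0.04 0" --pt "0 -0.03 -0.03 0" --pt "0 0 0 0"

```text
t: 62.9
eef_pos: [0.5401, -0.0218, 0.2029]
ee_rot: [-0.227, 1.491, 0.247]
wrist_force: [0.4, 1.7, -0.5]
grip_width: 0.861
```

```bash
python3 - <<'E'
from up import *
i=camera("side");crop("side",i,200,320,170,260,6.5,"s35");cv2.imwrite("pics/side9.png",i)
j=camera("top");crop("top",j,180,340,130,260,5,"t6");cv2.imwrite("pics/top9.png",j)
E
python3 rk.py
```

```text
X -112.8 lat -132.4 H 167.3 yaw 107.7 F [ 0.6  1.  -0.2] M [ 0.02  0.05 -0.  ] w 72.9 t 63.0 tilt [0.065 0.026]
```

View pics/s35.png

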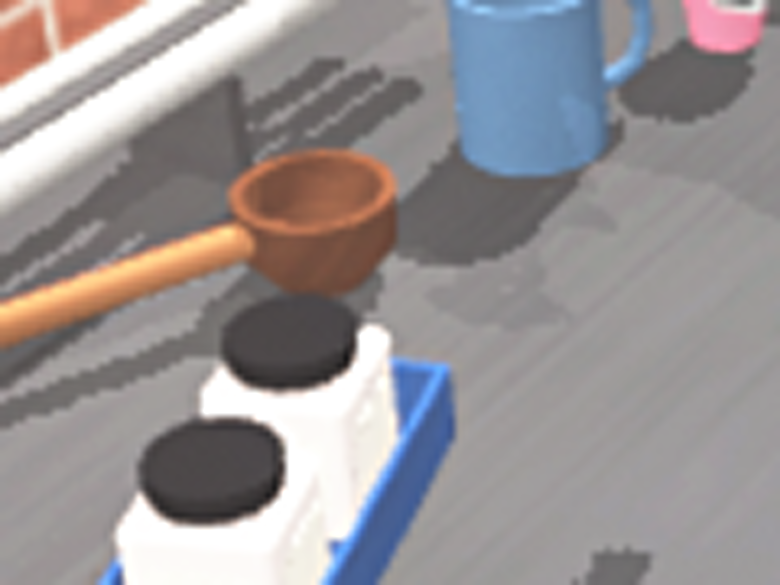

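View pics/t6.png

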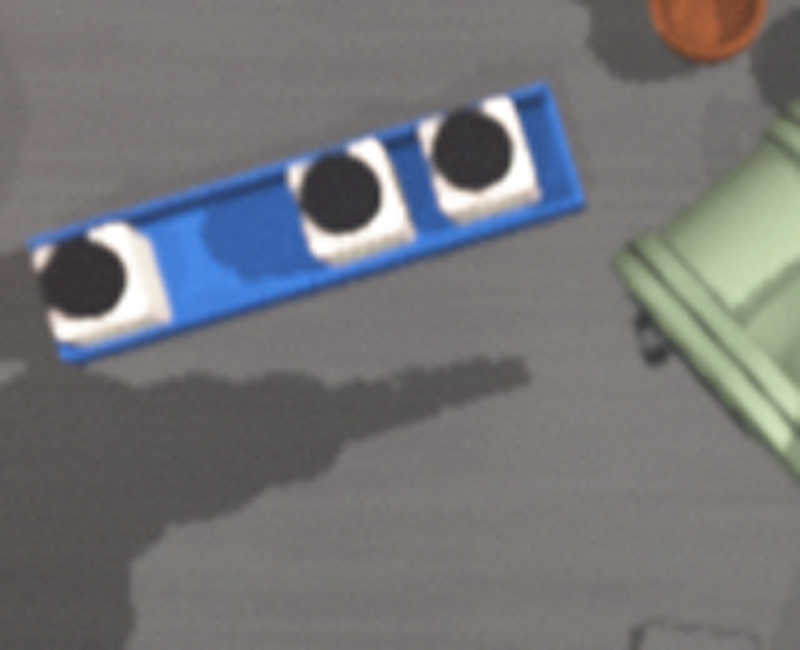

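View pics/side9.png

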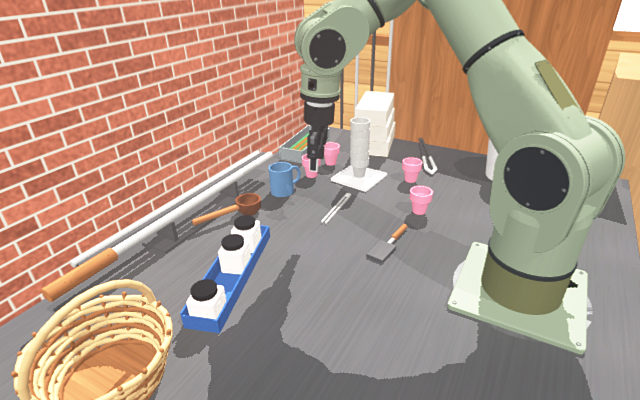

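```bash
python3 - <<'E'
from up import *
ct=lambda u,v:np.array([180+(u+.5)/5-.5,130+(v+.5)/5-.5]); cs=lambda u,v:np.array([200+(u+.5)/6.5-.5,170+(v+.5)/6.5-.5])
for nm,t,s in [("stand1",(341,193),(210,463)),("new",(472,149),(290,337))]:
    X,f=fitlid(ct(*t),cs(*s)); print(nm,X.round(4),f.round(1))
i=cv2.imread("pics/side9.png"); crop("side",i,310,410,100,200,6,"s36")
O=np.array([.6097,.143,.004])
img=cv2.imread("pics/s35.png")
draw(img,"side",np.array([X[0],X[1],.004]),0,200,170,6.5,0); cv2.imwrite("pics/o5.png",img)
E
```

```text
stand1 [0.6266 0.2392 0.0834] [-0.2 -0.2  0.2  0. ]
new [0.6548 0.1578 0.083 ] [ 0.  0. -0. -0.]
```

View pics/o5.png

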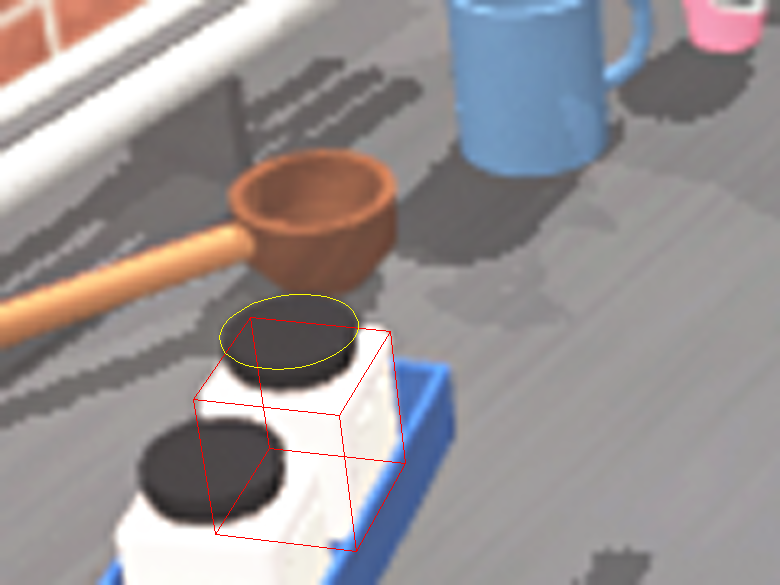

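View pics/s36.png

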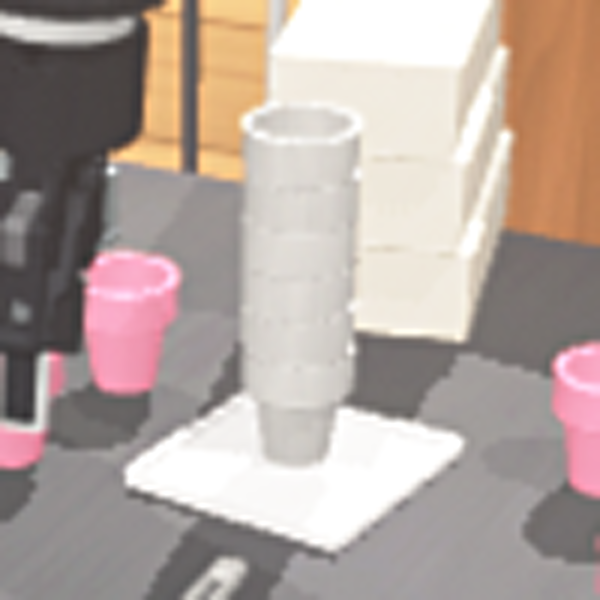

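The new jar's lid is as high as stand1's (0.083 m against 0.083 m), so it stands upright on the floor. The cup stack is straight and evenly nested, so I'm handing in.

Request:
move_arm --pt "0 0 0 0" --pt "0 0 0 0" --pt "0 0 0 0"

```text
t: 63.3
eef_pos: [0.5429, -0.0142, 0.2049]
ee_rot: [-0.23, 1.486, 0.255]
wrist_force: [-0.0, 0.5, -0.1]
grip_width: 0.858
```

```bash
python3 -c "
from bench import *
print(state()['t']); print(job_done())"
```

```text
63.3
the job is handed in; nothing more can be done
None
```

The job is handed in at 63 s with everything in place, but one push probably broke the 120 N wrist-force limit, which would fail the run. That happened at t ≈ 55.9 s, while I pushed the leaning jar upright with the closed fingers. The wrist reading was about (−102, −31, 67) N, roughly 126 N in total; I backed off at once.

- **Cups:** I nested all five loose steel cups onto the tray cup. The last picture shows one straight stack of six with evenly spaced collars, standing in the tray. The pink cups were left alone.
- **Jar:** Only one jar was knocked over. I turned it up over the rack's front edge and set it in the free place at the −y end. It wedged at a slight lean, so I pushed it, regripped it and set it down again.
- **Last checks:** The jar's lid measures 0.083 m high, the same as the standing jar beside it, so it stands flat. Both original jars are still standing in the row. The gripper is empty and was touching nothing at hand-in.

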